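# Set up the tasting stand and open the jar

## Task

Set up the tasting stand on the deli counter: put the small round pot into the stand's round pocket and the square jar into its square pocket, both fully down, and leave the other goods where they are. Then, with the square pocket keeping the jar from turning, unscrew the jar's tight twist-off cap anticlockwise (a bit under a quarter turn), stop turning once its threads let go, and lift it straight up. Finish while still holding the cap in the gripper, level and about 2 cm above the jar's open mouth, with jar and pot still fully in their pockets.

Things in the scene. Friction and masses are not known exactly. Their poses are not given: they have to be found in the camera images.
- stand: wooden tasting stand fixed to the counter, 115 x 200 x 30 mm high, with two pockets in its top; origin at the centre of its underside, z up, long side along its own y. It does not move.
- stand_hole0 (a point): centre of the mouth of the square pocket, 46 mm from the stand's centre towards its +y, at the height of the stand's top; 59 x 59 mm, sides along the stand's x and y (axes as the stand's), 22 mm deep. The jar standing in it can still turn about 0.1 rad either way before the walls hold it
- stand_hole1 (a point): centre of the mouth of the round pocket, 50 mm from the stand's centre towards its -y, at the height of the stand's top; diameter 51 mm, 22 mm deep
- jar: beige jar, about 0.3 to 0.6 kg, 103 mm high over its cap: square body 54 x 54 mm up to 64 mm height, sides along its own x and y, a shoulder narrowing to 40 mm diameter at 74 mm, a round neck 40 mm in diameter up to its mouth at 97 mm. Origin at the centre of its underside, z up. It may be gripped by the body or carried by the closed cap, and turns freely unless its body stands in the square pocket. Three thread segments on the neck hold the cap.
- cap: brass-coloured twist-off cap, 58 mm diameter, 21 mm high, origin at the centre of its lower edge, z up; closed, 82 mm above the jar's underside. Tight: 0.4 to 0.8 N m until loose (a spring seal pushes it up). Cap yaw minus jar yaw: 0 to 0.15 rad closed; turned anticlockwise from above, threads let go past 1.07 rad, a stop comes at 1.6. Pulled before it is loose, it lifts the jar.
- cap_mark (a point): point on the cap's lower edge, 29 mm from its axis along the cap's own x (no visible mark)
- pot: small round pot with a fixed wooden top, 46 mm diameter (top 45 mm), 64 mm high, 0.16 kg, origin at the centre of its underside, z up
- tin: tall cream tin with black lid, 74 mm diameter, 116 mm high, origin at underside centre; bystander
- carton: red carton 60 x 100 x 120 mm high, origin at underside centre; bystander
- scoop: white plastic scoop lying flat, 180 mm long along its own x, 25 mm high, origin on the counter near the middle of its length; bystander
- bowl: steel bowl, 100 mm diameter, 40 mm high, origin at underside centre; bystander
- spoon: wooden spoon lying flat, 180 mm long along its own x; bystander
- tub: low round cream tub with white lid, 68 mm diameter, 67 mm high, origin at underside centre; bystander
- oil: amber oil bottle, 64 mm diameter, 190 mm high, origin at underside centre; bystander
There are look-alikes about, which are no part of the job. There is more than one size of the cap; the job needs the smaller. Of the things that look like the pot, take the one that is farthest to the robot's right at the start.

How it is judged (in metres and radians):
On the way, in this order (a step that is already met when the one before it is completed fails the run):
1. one of the two, jar or pot, stands fully down in its pocket (((z of jar in the frame of stand_hole0 below -0.018 m and horizontal distance between jar and stand_hole0 below 0.007 m and angle between jar's own z axis and vertical below 0.12 rad) or (z of pot in the frame of stand_hole1 below -0.018 m and horizontal distance between pot and stand_hole1 below 0.007 m and angle between pot's own z axis and vertical below 0.12 rad))), for 0.1 s.
2. both jar and pot stand fully down in their pockets (z of jar in the frame of stand_hole0 below -0.018 m and horizontal distance between jar and stand_hole0 below 0.007 m and angle between each of jar, pot's own z axis and vertical below 0.12 rad and z of pot in the frame of stand_hole1 below -0.018 m and horizontal distance between pot and stand_hole1 below 0.007 m), for 0.1 s.
3. with the jar down in the square pocket, the cap is turned loose (over 52 degrees from the jar) before it is lifted (all of step 2 and angle between the x axis of cap and the x axis of jar, either way round above 0.9 rad and z of cap in the frame of jar below 0.088 m), for 0.05 s.
At the end, for the whole second after the job is handed in: Jar and pot at least 18 mm deep in their pockets, within 7 mm of centre, tilt under 0.12 rad; cap held by the fingers, at rest, level within 0.2 rad, within 15 mm of the jar's axis, not touching the jar, its lower edge 1 to 48 mm above the mouth (all of step 2 and z of cap in the frame of jar between 0.098 and 0.145 m and horizontal distance between cap and jar below 0.015 m and angle between cap's own z axis and vertical below 0.2 rad and contact force between cap and the fingers above 2 N and contact force between cap and jar below 0.1 N and linear speed of cap below 0.03 m/s); the arm keeps its last pose, push and grip.
It fails at once if one of the other goods is shifted by more than 30 mm (distance of any of tin, carton, scoop, bowl, spoon, tub, oil from where it was at the start of the episode above 0.03 m).
It fails at once if the jar or the pot is tipped over (angle between any of jar, pot's own z axis and vertical above 0.7 rad).
It fails at once if the cap is turned on after its threads have let go, beyond about 125 degrees from the jar (x of cap_mark in the frame of jar below -0.017 m).
It also fails if it takes over 51 s, if anything falls off the work surface, if the arm or the gripper's body presses on something with over 40 N, if the wrist force passes 120 N, or if a joint passes its speed limit or range.

## Robot

A 6-joint arm with a two-finger parallel gripper is mounted at the origin on the work surface. World frame = base frame: x ahead of the robot, y to its left, z up, the work surface at z = 0. Lengths are in m, angles in degrees, forces in N, time in s.
With the tool pointing down it reaches from about 0.3 to 0.75 m from the base axis. Payload 8.5 kg.
Tool frame: the origin (TCP) lies midway between the tips of the shut fingers; the grasp point (between the pads) lies 19 mm behind it; y points along the fingers, z is the direction in which the jaws open and shut, and the axes are right-handed (so a half turn about y gives the same grasp; the last joint's range is limited). The gripper opens to 85 mm and grips with 20 to 120 N. Pads are 22 mm wide; open, the fingers measure 114 mm over their backs; the gripper's body (76 mm by 85 mm) begins 54 mm behind the grasp point. The pads swing forward as they close: fully open they stand 13 mm farther back than shut.
Start: joints at [-80.69, 21.807, 74.336, -0, 83.858, -12.336], TCP at [0.203, -0.511, 0.231] pointing down, gripper open.
Joint ranges: [-178.18, 178.18], [-50.72, 133.34], [12.68, 142.11], [-81.47, 261.47], [9.98, 163.14], [-165.26, 165.26]. Speed limits (degrees/s): [136.94, 136.94, 180, 180, 180, 180].

## Interface

Orientations are given as a 3x3 rotation matrix whose columns are the frame's x, y, z axes.
In Python, from rig import status, imaging, job gives the robot as it stands. The module is installed in compiled form; this text tells all that it offers.
- The arm moves only by the tool jog_arm, never from a script. Its argument "rows" is a list of rows, each an object of numbers: "hand": the opening, from 0 (shut) to 1 (fully open); "dx", "dy", "dz": the shift along the tool's x, y, z in cm; "ax", "ay", "az": the turn, a rotation vector about the tool's x, y, z in degrees. In form: [{"hand": .., "dx": .., "dy": .., "dz": .., "ax": .., "ay": .., "az": ..}, ...]. A call has exactly 5 rows; each row shifts and turns the commanded pose from where the row before left it, along the tool's axes as they then stand; what a row does not reach is not made up. A row lasts 1/12 s, in which the tool goes at most 41.7 mm and 7.16 degrees, less where a joint would pass 70% of its speed; a pose out of reach is approached as far as the arm can. A call is refused whole if a number of a shift passes 4.17 or a number of a turn 7.16, either way. A call with a gripper value outside its range is refused whole. The fingers move at their own pace and stop on an object; "newtons" is the grip in N (left out, the last holds). Time passes only in rows, so rows that do not move let the fingers close, or fill a call up. It gives the time, the measured TCP pose, the force and the opening at its end, in the units of the state.
- status.observe(): the state, without advancing time (a new reading comes with each control period).
- imaging.get_image(name): name is "side" or "top"; returns the picture (400x640x3 uint8, red, green, blue); there is no depth.
- imaging.camera_model(name): a dict with "K" (3x3 intrinsics, pixels), "position" and "rotation" of the camera in the world. Camera axes: x right, y down, z forward; pixel columns grow to the right and rows downward; lengths in m; the calibration is good to about 2 mm. A picture is of the moment at which its call begins. camera_model takes no time and is no camera call.
- job.close_job(): hands the job in, once; it reports no verdict.
The state is a dict: "time_s": time; "q": joint angles; "qvel": joint speeds; "joint_efforts": joint torques, N m; "position": TCP position; "tool_rot": TCP orientation; "ft_force": force on the tool from outside, world axes, zero at the start; "wrist_torque": the same for the moment, N m; "grip_width": finger opening in m.
Only numpy, scipy, OpenCV 4.12 (cv2) and the standard library are available. Lean on these libraries where they do the work, as an engineer would, in place of code of your own. Each camera call takes 0.05 s, during which the arm holds its last target.

## Working session

There is one attempt and no reset: what is moved stays moved. The work goes in short steps, Python scripts to look and compute and a tool call to move; the robot and the scene stay as the last step left them, time stands still between calls to the robot, and variables do not carry over. Pictures are saved under pics/ and viewed, and the job is handed in when it is done.

Besides the shell and the picture viewer there is one more tool, called as name([rows], argument=value, ...), one row to a line, values as JSON. jog_arm: Moves the arm, as the interface text tells. Its arguments: {"type":"object","properties":{"rows":{"type":"array"},"newtons":{"type":"number"}},"required":["rows"]}

```bash
mkdir -p pics && python3 - <<'E'
from rig import status, imaging
import cv2, numpy as np, json
s=status.observe(); print(s)
for n in("top","side"):
    m=imaging.camera_model(n); print(n,m)
    im=imaging.get_image(n); np.save(n+"0.npy",im); cv2.imwrite(f"pics/{n}0.png",im[:,:,::-1])
E
```

```text
{'time_s': 0.0, 'q': array([-8.06903481e+01,  2.18416793e+01,  7.43864081e+01, -1.72573630e-04,
        8.38585226e+01, -1.23342165e+01]), 'qvel': array([ 0.00629634,  0.04266393, -0.05696188, -0.08039936,  0.04923856,
       -0.04004082]), 'joint_efforts': array([ 5.42682358e-05, -4.48460019e+01, -2.31275564e+01, -1.58473849e-04,
        4.77497466e-03,  8.04373570e-06]), 'position': array([ 0.20282058, -0.51090971,  0.23069559]), 'tool_rot': array([[-9.29494279e-01, -2.47491850e-04,  3.68836446e-01],
       [-3.68836390e-01,  1.49123584e-03, -9.29493138e-01],
       [-3.19980150e-04, -9.99998857e-01, -1.47737918e-03]]), 'ft_force': array([ 0.93172388, -0.95291745, -0.86778889]), 'wrist_torque': array([-0.00038042, -0.03593364,  0.01547342]), 'grip_width': 0.08560417676120091}
top {'K': array([[373.1001682 ,   0.        , 321.52760006],
       [  0.        , 373.1001682 , 200.11728647],
       [  0.        ,   0.        ,   1.        ]]), 'position': array([ 0.47294085, -0.03215386,  1.13018247]), 'rotation': array([[-0.01180489, -0.99774585,  0.06605949],
       [-0.99990344,  0.01226319,  0.00653655],
       [-0.00733192, -0.06597595, -0.99779428]])}
side {'K': array([[439.825547  ,   0.        , 321.73405288],
       [  0.        , 439.825547  , 194.53677183],
       [  0.        ,   0.        ,   1.        ]]), 'position': array([0.27363642, 0.69236435, 0.74922781]), 'rotation': array([[-0.94092081, -0.22940056,  0.24908517],
       [-0.3384769 ,  0.61526258, -0.71195881],
       [ 0.01007096, -0.75420643, -0.65656015]])}
```

View pics/top0.png

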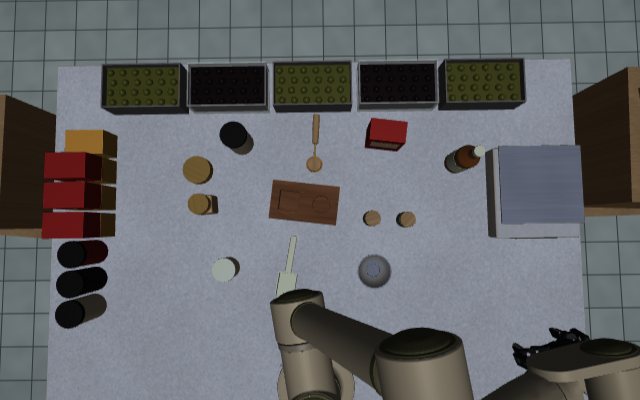

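View pics/side0.png

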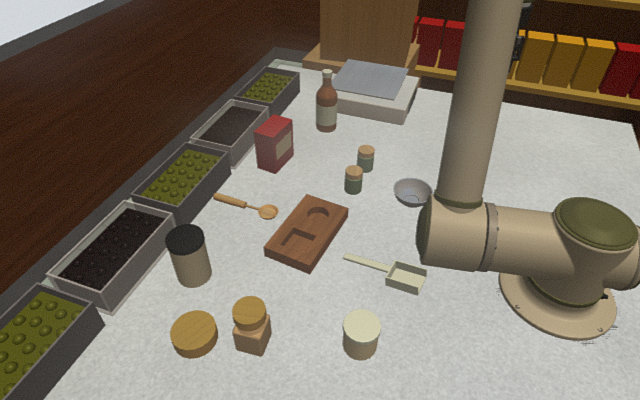

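```bash
python3 - <<'E'
import cv2, numpy as np
t=np.load("top0.npy")[:,:,::-1]; s=np.load("side0.npy")[:,:,::-1]
def crop(im,x0,y0,w,h,f,n):
    c=cv2.resize(im[y0:y0+h,x0:x0+w],None,fx=f,fy=f,interpolation=cv2.INTER_CUBIC)
    for k in range(0,w,10): cv2.putText(c,str(x0+k),(k*f,8),0,.3,(0,0,255)); c[0:600:1,k*f]=(c[:,k*f]*0.7).astype(np.uint8)
    for k in range(0,h,10): cv2.putText(c,str(y0+k),(0,k*f),0,.3,(255,0,0)); c[k*f]=(c[k*f]*0.7).astype(np.uint8)
    cv2.imwrite("pics/"+n,c)
crop(t,180,150,80,60+10,8,"t_jar.png")
crop(t,260,170,90,60,8,"t_stand.png")
crop(t,350,195,80,40,8,"t_pot.png")
crop(s,220,280,80,75,8,"s_jar.png")
crop(s,330,140,60,60,8,"s_pot.png")
crop(s,260,190,95,82,8,"s_stand.png")
E
```

```text
Traceback (most recent call last):
ValueError: could not broadcast input array from shape (656,3) into shape (600,3)
```

View pics/t_jar.png

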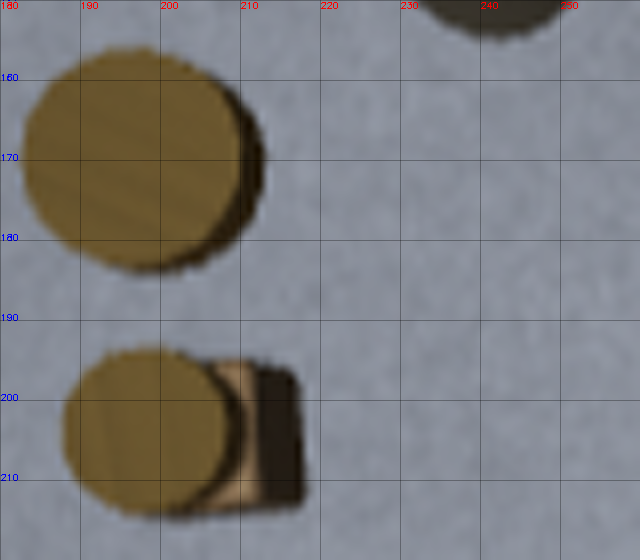

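View pics/t_stand.png

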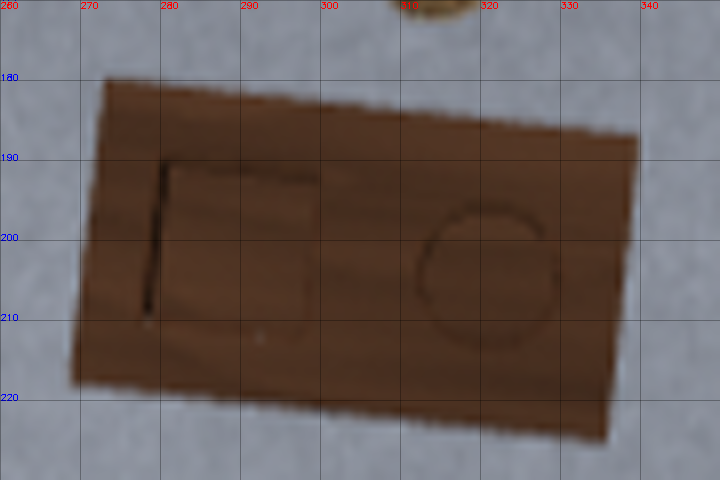

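View pics/t_pot.png

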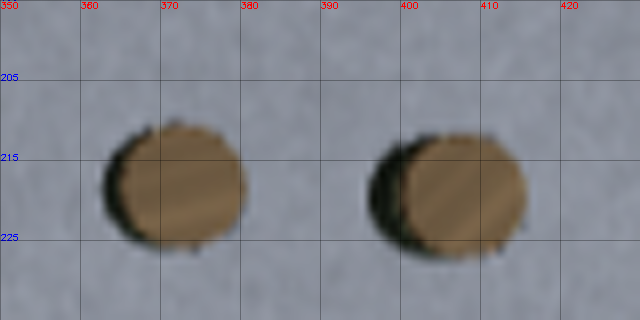

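View pics/s_jar.png

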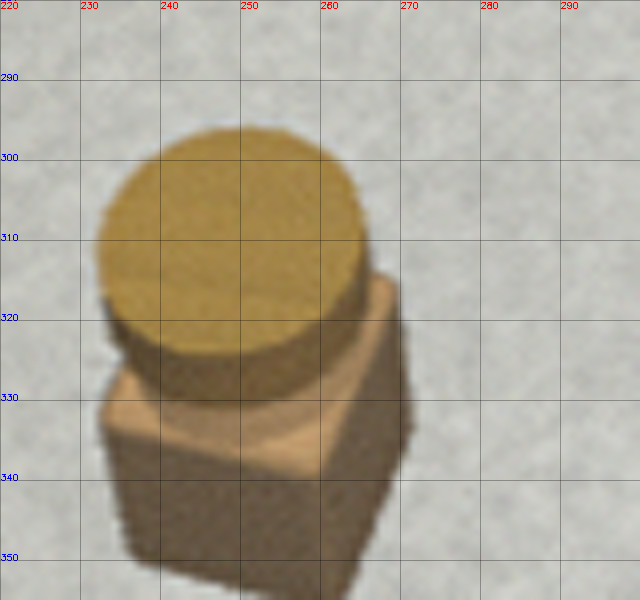

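View pics/s_pot.png

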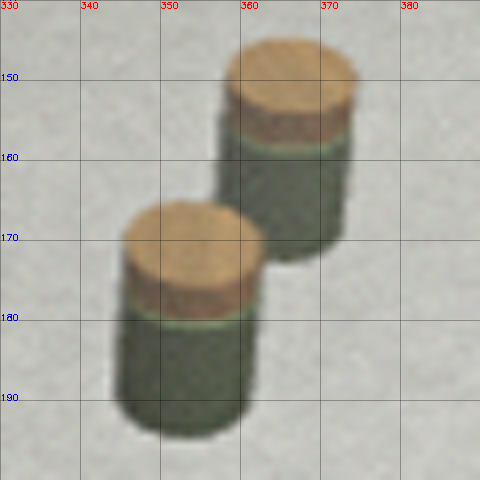

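```bash
cat > h.py <<'E'
import numpy as np
from rig import imaging
C={n:imaging.camera_model(n) for n in("top","side")}
def proj(n,P):
    c=C[n]; p=(np.atleast_2d(P)-c["position"])@c["rotation"]; p=p@c["K"].T
    return p[:,:2]/p[:,2:]
def back(n,uv,z):
    c=C[n]; d=c["rotation"]@np.linalg.solve(c["K"],[uv[0],uv[1],1.]); t=(z-c["position"][2])/d[2]
    return c["position"]+t*d
def corners(x,y,yaw,a,b,z):
    R=np.array([[np.cos(yaw),-np.sin(yaw)],[np.sin(yaw),np.cos(yaw)]])
    q=np.array([[1,1],[1,-1],[-1,-1],[-1,1]])*[a/2,b/2]
    return np.c_[q@R.T+[x,y],np.full(4,z)]
E
cat > a.py <<'E'
import cv2
from h import *
t=np.load("top0.npy")[:,:,::-1]; s=np.load("side0.npy")[:,:,::-1]
def crop(im,x0,y0,w,h,f,n):
    c=cv2.resize(im[y0:y0+h,x0:x0+w],None,fx=f,fy=f,interpolation=cv2.INTER_CUBIC)
    for k in range(0,w,10): cv2.putText(c,str(x0+k),(k*f,8),0,.3,(0,0,255)); c[:,k*f]=(c[:,k*f]*0.7).astype(np.uint8)
    for k in range(0,h,10): cv2.putText(c,str(y0+k),(0,k*f),0,.3,(255,0,0)); c[k*f]=(c[k*f]*0.7).astype(np.uint8)
    cv2.imwrite("pics/"+n,c)
crop(s,260,190,95,75,8,"s_stand.png")
crop(s,220,305,60,60,8,"s_jar2.png")
from scipy.optimize import least_squares
q=np.array([[273.1,180],[339.8,187.1],[336,225.3],[269,218]])
r=least_squares(lambda p:(proj("top",corners(*p,.115,.2,.03))-q).ravel(),[.47,.03,0]); print("stand",r.x,np.degrees(r.x[2]),r.fun.round(1))
for n,uv in(("top",(198.3,204)),("side",(249,310))): print("cap",n,back(n,uv,.103))
for n,uv in(("top",(407.7,219.4)),("side",(366.2,149.6))): print("pot",n,back(n,uv,.064))
for n,uv in(("top",(372.7,218)),("side",(354,170.6))): print("pot2",n,back(n,uv,.064))
E
python3 a.py
```

```text
stand [ 0.53926361  0.02563324 -0.11775529] -6.746881140557603 [-0.  -0.2  0.3 -0.3  0.1  0.2 -0.4  0.3]
cap top [0.5343776 0.3152859 0.103    ]
cap side [0.53361817 0.31916887 0.103     ]
pot top [ 0.48545047 -0.2700448   0.064     ]
pot side [ 0.48376659 -0.26596018  0.064     ]
pot2 top [ 0.49062438 -0.17050427  0.064     ]
pot2 side [ 0.488245   -0.16618309  0.064     ]
```

View pics/s_stand.png

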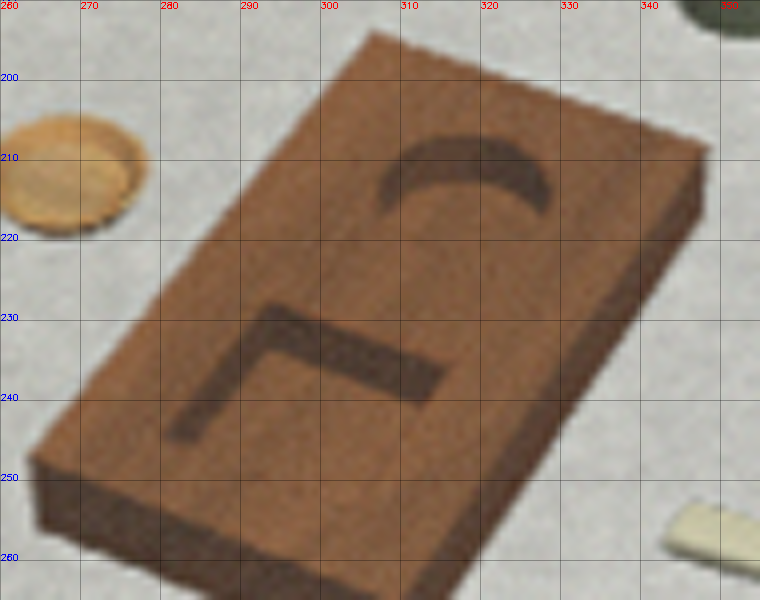

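View pics/s_jar2.png

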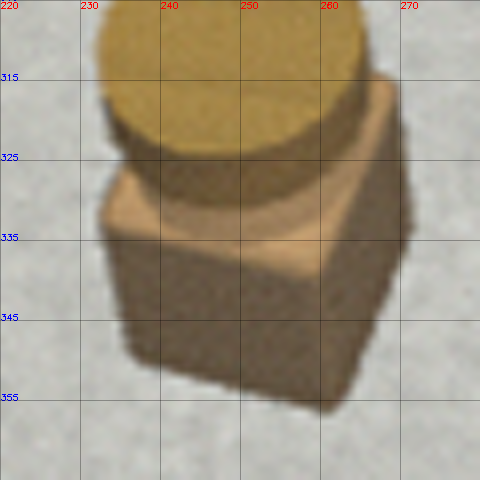

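```bash
cat > b.py <<'E'
from h import *
from scipy.optimize import least_squares
T=np.array([[273.1,180],[339.8,187.1],[336,225.3],[269,218]])
S=np.array([[263.3,246.7],[306.5,194],[348.5,208.3]])
for off in(0,.5):
    print("off",off)
    ft=lambda p:(proj("top",corners(*p,.115,.2,.03))-T+off).ravel()
    fs=lambda p:(proj("side",corners(*p,.115,.2,.03))[:3]-S+off).ravel()
    for nm,f in(("top",ft),("side",fs),("both",lambda p:np.r_[ft(p),fs(p)])):
        r=least_squares(f,[.54,.03,-.1]); print(" stand",nm,r.x.round(4),"rms",np.sqrt(np.mean(r.fun**2)).round(2))
    for nm,z,a,b in(("cap",.103,(198.3,204),(249,310)),("pot",.064,(407.7,219.4),(366.2,149.6)),("pot2",.064,(372.7,218),(354,170.6))):
        print(" ",nm,back("top",np.array(a)-off,z)[:2].round(4),back("side",np.array(b)-off,z)[:2].round(4))
    # jar: top-view z=.064 right edge, z=0 right corners; side corners
    JT=np.array([[217,196.5],[218.2,213.5]]); 
    JS64=np.array([[232.5,331.5],[260,339.5],[269.8,314.5]]); JS0=np.array([[237,350.5],[262,356.7],[271.5,333]])
    def fj(p,w=(1,1)):
        x,y,w_=p[:3]
        c0=corners(x,y,w_,.054,.054,0); c6=corners(x,y,w_,.054,.054,.064)
        st=proj("top",c0)[[1,2]]-JT+off; 
        s6=proj("side",c6)[[0,3,2]]-JS64+off; s0=proj("side",c0)[[0,3,2]]-JS0+off
        return np.r_[w[0]*st.ravel(),w[1]*s6.ravel(),w[1]*s0.ravel()]
    r=least_squares(fj,[.534,.317,0]); print(" jar both",r.x.round(4),r.fun.round(1))
    r=least_squares(lambda p:fj(p,(0,1)),[.534,.317,0]); print(" jar side",r.x.round(4),r.fun.round(1))
    r=least_squares(lambda p:fj(p,(1,0)),[.534,.317,0]); print(" jar top",r.x.round(4))
E
python3 b.py
```

```text
off 0
 stand top [ 0.5393  0.0256 -0.1178] rms 0.26
 stand side [ 0.5382  0.0292 -0.1228] rms 0.16
 stand both [ 0.5389  0.0269 -0.1194] rms 0.47
  cap [0.5344 0.3153] [0.5336 0.3192]
  pot [ 0.4855 -0.27  ] [ 0.4838 -0.266 ]
  pot2 [ 0.4906 -0.1705] [ 0.4882 -0.1662]
 jar both [0.5341 0.3181 0.0851] [-0.1 -0.2  0.1  0.5 -1.6  0.2  0.  -0.4  0.9 -1.4 -1.7  0.4  0.9  1.4
  1.5 -0.5]
 jar side [0.534  0.3181 0.0839] [-0.  -0.   0.   0.  -1.6  0.2  0.  -0.4  1.  -1.4 -1.7  0.3  0.9  1.4
  1.5 -0.5]
 jar top [0.5347 0.3182 0.0778]
off 0.5
 stand top [ 0.5408  0.0271 -0.1177] rms 0.26
 stand side [ 0.5399  0.0281 -0.1223] rms 0.12
 stand both [ 0.5403  0.0274 -0.12  ] rms 0.27
  cap [0.5358 0.3167] [0.5349 0.3186]
  pot [ 0.4869 -0.2687] [ 0.4857 -0.2677]
  pot2 [ 0.4921 -0.1691] [ 0.49   -0.1677]
 jar both [0.5354 0.3178 0.0884] [ 0.5 -0.1  0.8  0.5 -1.7  0.4 -0.  -0.3  0.8 -1.3 -1.8  0.5  0.9  1.5
  1.4 -0.4]
 jar side [0.5353 0.3175 0.0845] [ 0.  -0.   0.   0.  -1.6  0.2 -0.  -0.4  1.  -1.4 -1.7  0.3  0.9  1.4
  1.5 -0.5]
 jar top [0.5363 0.3197 0.0778]
```

```bash
cat > g.py <<'E'
import numpy as np, sys
from rig import status
def goal(x,y,z,psi=None):
    s=status.observe(); R=s["tool_rot"]; p=s["position"]
    d=R.T@(np.array([x,y,z])-p)*100
    cur=np.degrees(np.arctan2(R[1,2],R[0,2]))
    print("t",round(s["time_s"],2),"pos",p.round(4),"psi",cur.round(2),"q1,q6",s["q"][[0,5]].round(1),"w",round(s["grip_width"],4),"F",s["ft_force"].round(1),"M",s["wrist_torque"].round(2),"tilt",np.degrees(R[2,[0,2]]).round(2))
    print("dx dy dz cm",d.round(2),"|d|",np.linalg.norm(d).round(1), "" if psi is None else f"ay {-((psi-cur+180)%360-180):.1f}")
if __name__=="__main__": goal(*map(float,sys.argv[1:]))
E
python3 g.py .4863 -.268 .15 -30
```

```text
t 0.1 pos [ 0.2028 -0.511   0.2308] psi -68.35 q1,q6 [-80.7 -12.3] w 0.0854 F [ 0.   0.1 -0.5] M [-0.02 -0.07 -0.07] tilt [-0.01 -0.07]
dx dy dz cm [-35.31   8.1  -12.12] |d| 38.2 ay -38.4
```

jog_arm([
  {"hand": 1, "dx": -3.0, "dy": 0.5, "dz": -1.0},
  {"hand": 1, "dx": -3.0, "dy": 0.5, "dz": -1.0},
  {"hand": 1, "dx": -3.0, "dy": 0.5, "dz": -1.0},
  {"hand": 1, "dx": -3.0, "dy": 0.5, "dz": -1.0},
  {"hand": 1, "dx": -3.0, "dy": 0.5, "dz": -1.0},
])

```text
invalid input at $.rows[0]: expected keys hand, dx, dy, dz, ax, ay, az
```

jog_arm([
  {"hand": 1, "dx": -3.0, "dy": 0.5, "dz": -1.0},
  {"hand": 1, "dx": -3.0, "dy": 0.5, "dz": -1.0},
  {"hand": 1, "dx": -3.0, "dy": 0.5, "dz": -1.0},
  {"hand": 1, "dx": -3.0, "dy": 0.5, "dz": -1.0},
  {"hand": 1, "dx": -3.0, "dy": 0.5, "dz": -1.0},
])

```text
invalid input at $.rows[0]: expected keys hand, dx, dy, dz, ax, ay, az
```

```bash
python3 g.py .4863 -.268 .15 -30
```

```text
t 0.1 pos [ 0.2028 -0.511   0.2308] psi -68.35 q1,q6 [-80.7 -12.3] w 0.0854 F [ 0.   0.1 -0.5] M [-0.02 -0.07 -0.07] tilt [-0.01 -0.07]
dx dy dz cm [-35.31   8.1  -12.12] |d| 38.2 ay -38.4
```

jog_arm([
  {"hand": 1, "dx": -3, "dy": 0.5, "dz": -1, "ax": 0, "ay": 0, "az": 0},
  {"hand": 1, "dx": -3, "dy": 0.5, "dz": -1, "ax": 0, "ay": 0, "az": 0},
  {"hand": 1, "dx": -3, "dy": 0.5, "dz": -1, "ax": 0, "ay": 0, "az": 0},
  {"hand": 1, "dx": -3, "dy": 0.5, "dz": -1, "ax": 0, "ay": 0, "az": 0},
  {"hand": 1, "dx": -3, "dy": 0.5, "dz": -1, "ax": 0, "ay": 0, "az": 0},
])

```text
time_s: 0.52
position: [0.3247, -0.4081, 0.2058]
tool_rot: [[-0.93, -0.0, 0.369], [-0.369, 0.001, -0.93], [-0.0, -1.0, -0.001]]
ft_force: [0.2, 0.1, -0.2]
grip_width: 0.0852
```

jog_arm([
  {"hand": 1, "dx": -3, "dy": 0.5, "dz": -1, "ax": 0, "ay": 0, "az": 0},
  {"hand": 1, "dx": -3, "dy": 0.5, "dz": -1, "ax": 0, "ay": 0, "az": 0},
  {"hand": 1, "dx": -3, "dy": 0.5, "dz": -1, "ax": 0, "ay": 0, "az": 0},
  {"hand": 1, "dx": -3, "dy": 0.5, "dz": -1, "ax": 0, "ay": 0, "az": 0},
  {"hand": 1, "dx": -3, "dy": 0.5, "dz": -1, "ax": 0, "ay": 0, "az": 0},
])

```text
time_s: 0.93
position: [0.4457, -0.3063, 0.1808]
tool_rot: [[-0.929, -0.0, 0.369], [-0.369, 0.001, -0.929], [0.0, -1.0, -0.001]]
ft_force: [-0.3, -0.2, 0.4]
grip_width: 0.0856
```

```bash
python3 g.py .4863 -.268 .15 -30
```

```text
t 0.93 pos [ 0.4457 -0.3063  0.1808] psi -68.36 q1,q6 [-47.   21.3] w 0.0856 F [-0.3 -0.2  0.4] M [-0.01  0.02 -0.04] tilt [ 0.02 -0.04]
dx dy dz cm [-5.18  3.08 -2.06] |d| 6.4 ay -38.4
```

jog_arm([
  {"hand": 1, "dx": -2.6, "dy": 1, "dz": -1.03, "ax": 0, "ay": 0, "az": 0},
  {"hand": 1, "dx": -2.58, "dy": 1, "dz": -1.03, "ax": 0, "ay": 0, "az": 0},
  {"hand": 1, "dx": 0, "dy": 0.5, "dz": 0, "ax": 0, "ay": -7, "az": 0},
  {"hand": 1, "dx": 0, "dy": 0.5, "dz": 0, "ax": 0, "ay": -7, "az": 0},
  {"hand": 1, "dx": 0, "dy": 0, "dz": 0, "ax": 0, "ay": -7, "az": 0},
])

```text
time_s: 1.35
position: [0.4853, -0.2684, 0.1499]
tool_rot: [[-0.731, -0.002, 0.683], [-0.683, 0.002, -0.731], [0.0, -1.0, -0.003]]
ft_force: [-0.3, 0.8, -0.5]
grip_width: 0.0853
```

jog_arm([
  {"hand": 1, "dx": 0, "dy": 1, "dz": 0, "ax": 0, "ay": -7, "az": 0},
  {"hand": 1, "dx": 0, "dy": 1, "dz": 0, "ax": 0, "ay": -7, "az": 0},
  {"hand": 1, "dx": 0, "dy": 1, "dz": 0, "ax": 0, "ay": -3.4, "az": 0},
  {"hand": 1, "dx": 0, "dy": 0, "dz": 0, "ax": 0, "ay": 0, "az": 0},
  {"hand": 1, "dx": 0, "dy": 0, "dz": 0, "ax": 0, "ay": 0, "az": 0},
])

```text
time_s: 1.77
position: [0.4852, -0.2692, 0.121]
tool_rot: [[-0.501, -0.001, 0.865], [-0.865, 0.001, -0.501], [-0.0, -1.0, -0.001]]
ft_force: [0.6, -0.4, -0.2]
grip_width: 0.0854
```

```bash
python3 g.py .4863 -.268 .025 -30; cat > pic.py <<'E'
import sys,cv2,numpy as np
from rig import imaging
# pic.py tag top x0 y0 w h f [side x0 y0 w h f]
a=sys.argv[2:]
while a:
    n=a[0];x0,y0,w,h,f=map(int,a[1:6]);a=a[6:]
    im=imaging.get_image(n); np.save(f"{sys.argv[1]}_{n}.npy",im)
    c=cv2.resize(im[y0:y0+h,x0:x0+w,::-1],None,fx=f,fy=f,interpolation=cv2.INTER_CUBIC)
    # ticks at pixel index (centre)
    for k in range(0,w,10): 
        X=int((k+.5)*f); cv2.putText(c,str(x0+k),(X,8),0,.3,(0,0,255)); c[:,X]=(c[:,X]*0.75).astype(np.uint8)
    for k in range(0,h,10):
        Y=int((k+.5)*f); cv2.putText(c,str(y0+k),(0,Y),0,.3,(255,0,0)); c[Y]=(c[Y]*0.75).astype(np.uint8)
    cv2.imwrite(f"pics/{sys.argv[1]}_{n}.png",c)
E
python3 pic.py prepot top 350 170 110 80 7 side 320 100 100 80 7
```

```text
t 1.77 pos [ 0.4852 -0.2692  0.121 ] psi -30.08 q1,q6 [-41.2 -11.2] w 0.0854 F [ 0.6 -0.4 -0.2] M [ 0.06  0.   -0.01] tilt [-0.02 -0.07]
dx dy dz cm [-0.15  9.6   0.05] |d| 9.6 ay -0.1
```

View pics/prepot_top.png

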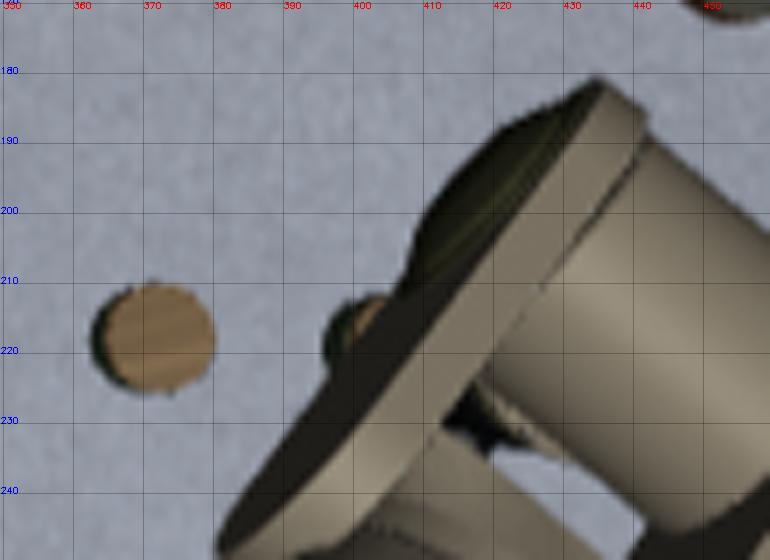

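View pics/prepot_side.png

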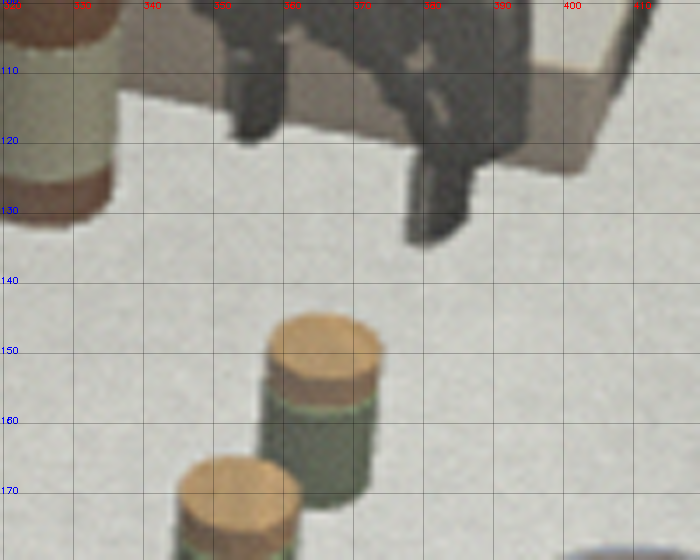

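```bash
python3 - <<'E'
from h import *
from rig import status
s=status.observe(); p=s["position"]; z=s["tool_rot"][:,2]
for e in(.0427,.05,.057,0):
    for sg in(1,-1): print(e*sg,proj("side",p+z*e*sg+[0,0,.013]).round(1))
E
```

```text
0.0427 [[356.6 119.5]]
-0.0427 [[379.8 133.3]]
0.05 [[354.7 118.4]]
-0.05 [[381.9 134.6]]
0.057 [[352.9 117.4]]
-0.057 [[383.9 135.8]]
0 [[368.  126.3]]
0 [[368.  126.3]]
```

jog_arm([
  {"hand": 1, "dx": -0.15, "dy": 2.5, "dz": 0.05, "ax": 0, "ay": 0, "az": 0},
  {"hand": 1, "dx": 0, "dy": 2.5, "dz": 0, "ax": 0, "ay": 0, "az": 0},
  {"hand": 1, "dx": 0, "dy": 2.5, "dz": 0, "ax": 0, "ay": 0, "az": 0},
  {"hand": 1, "dx": 0, "dy": 2.1, "dz": 0, "ax": 0, "ay": 0, "az": 0},
  {"hand": 0, "dx": 0, "dy": 0, "dz": 0, "ax": 0, "ay": 0, "az": 0},
], newtons=40)

```text
time_s: 2.28
position: [0.4853, -0.2673, 0.0225]
tool_rot: [[-0.5, -0.004, 0.866], [-0.866, 0.004, -0.5], [-0.001, -1.0, -0.006]]
ft_force: [-0.2, -0.6, 0.1]
grip_width: 0.0756
```

jog_arm([
  {"hand": 0, "dx": 0, "dy": 0, "dz": 0, "ax": 0, "ay": 0, "az": 0},
  {"hand": 0, "dx": 0, "dy": 0, "dz": 0, "ax": 0, "ay": 0, "az": 0},
  {"hand": 0, "dx": 0, "dy": 0, "dz": 0, "ax": 0, "ay": 0, "az": 0},
  {"hand": 0, "dx": 0, "dy": 0, "dz": 0, "ax": 0, "ay": 0, "az": 0},
  {"hand": 0, "dx": 0, "dy": 0, "dz": 0, "ax": 0, "ay": 0, "az": 0},
], newtons=40)

```text
time_s: 2.7
position: [0.4874, -0.269, 0.0273]
tool_rot: [[-0.499, 0.003, 0.866], [-0.866, -0.002, -0.499], [0.001, -1.0, 0.004]]
ft_force: [0.1, -0.8, 6.8]
grip_width: 0.0442
```

```bash
python3 g.py .5343 -.022 .12 -30; python3 pic.py grpot side 320 100 100 80 7
```

```text
t 2.7 pos [ 0.4874 -0.269   0.0273] psi -29.96 q1,q6 [-41.1 -11.1] w 0.0442 F [ 0.1 -0.8  6.8] M [ 0.13  0.21 -0.02] tilt [0.04 0.21]
dx dy dz cm [-23.73  -9.31  -8.24] |d| 26.8 ay 0.0
```

View pics/grpot_side.png

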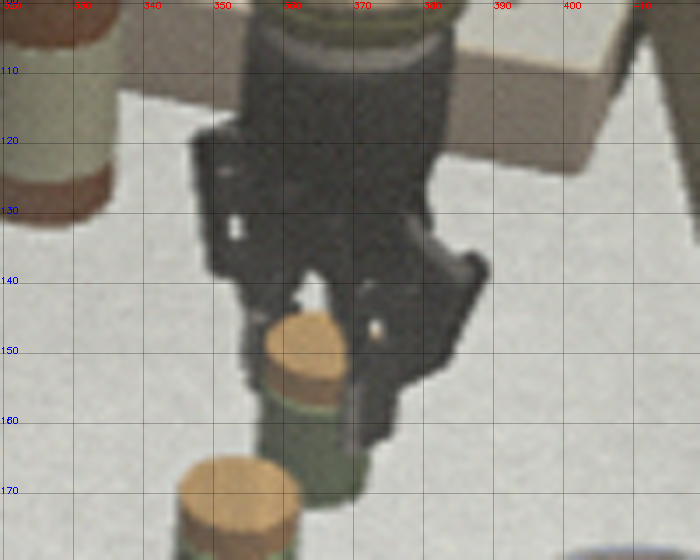

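jog_arm([
  {"hand": 0, "dx": 0, "dy": -2, "dz": 0, "ax": 0, "ay": 0, "az": 0},
  {"hand": 0, "dx": 0, "dy": -3, "dz": 0, "ax": 0, "ay": 0, "az": 0},
  {"hand": 0, "dx": 0, "dy": -3, "dz": 0, "ax": 0, "ay": 0, "az": 0},
  {"hand": 0, "dx": -2, "dy": -1.5, "dz": -0.7, "ax": 0, "ay": 0, "az": 0},
  {"hand": 0, "dx": -3, "dy": 0, "dz": -1.05, "ax": 0, "ay": 0, "az": 0},
])

```text
time_s: 3.17
position: [0.4978, -0.2185, 0.1248]
tool_rot: [[-0.502, 0.007, 0.865], [-0.865, -0.006, -0.502], [0.001, -1.0, 0.009]]
ft_force: [0.8, -0.6, -1.5]
grip_width: 0.0445
```

jog_arm([
  {"hand": 0, "dx": -3, "dy": 0, "dz": -1.05, "ax": 0, "ay": 0, "az": 0},
  {"hand": 0, "dx": -3, "dy": 0, "dz": -1.05, "ax": 0, "ay": 0, "az": 0},
  {"hand": 0, "dx": -3, "dy": 0, "dz": -1.05, "ax": 0, "ay": 0, "az": 0},
  {"hand": 0, "dx": -3, "dy": 0, "dz": -1.05, "ax": 0, "ay": 0, "az": 0},
  {"hand": 0, "dx": -3, "dy": 0, "dz": -1.05, "ax": 0, "ay": 0, "az": 0},
])

```text
time_s: 3.58
position: [0.5259, -0.0585, 0.1212]
tool_rot: [[-0.5, 0.001, 0.866], [-0.866, -0.0, -0.5], [-0.0, -1.0, 0.001]]
ft_force: [1.7, -0.0, -1.7]
grip_width: 0.0447
```

```bash
python3 g.py .5343 -.022 .075 -30
```

```text
t 3.58 pos [ 0.5259 -0.0585  0.1212] psi -29.97 q1,q6 [-19.2  10.8] w 0.0447 F [ 1.7 -0.  -1.7] M [-0.02  0.   -0.02] tilt [-0.01  0.07]
dx dy dz cm [-3.58  4.62 -1.1 ] |d| 6.0 ay 0.0
```

jog_arm([
  {"hand": 0, "dx": -1.8, "dy": 1, "dz": -0.55, "ax": 0, "ay": 0, "az": 0},
  {"hand": 0, "dx": -1.78, "dy": 1.5, "dz": -0.55, "ax": 0, "ay": 0, "az": 0},
  {"hand": 0, "dx": 0, "dy": 1.5, "dz": 0, "ax": 0, "ay": 0, "az": 0},
  {"hand": 0, "dx": 0, "dy": 1.2, "dz": 0, "ax": 0, "ay": 0, "az": 0},
  {"hand": 0, "dx": 0, "dy": 0, "dz": 0, "ax": 0, "ay": 0, "az": 0},
])

```text
time_s: 4.0
position: [0.5332, -0.0229, 0.0671]
tool_rot: [[-0.499, -0.003, 0.867], [-0.867, 0.001, -0.499], [0.001, -1.0, -0.003]]
ft_force: [-0.8, 1.0, -2.0]
grip_width: 0.0444
```

```bash
python3 g.py .5343 -.022 .065 -30;  python3 pic.py pl1 side 250 150 110 80 7 top 260 165 110 80 7
```

```text
t 4.0 pos [ 0.5332 -0.0229  0.0671] psi -29.92 q1,q6 [-15.2  14.7] w 0.0444 F [-0.8  1.  -2. ] M [ 0.02 -0.01  0.01] tilt [ 0.04 -0.16]
dx dy dz cm [-0.13  0.21  0.05] |d| 0.3 ay 0.1
```

View pics/pl1_side.png

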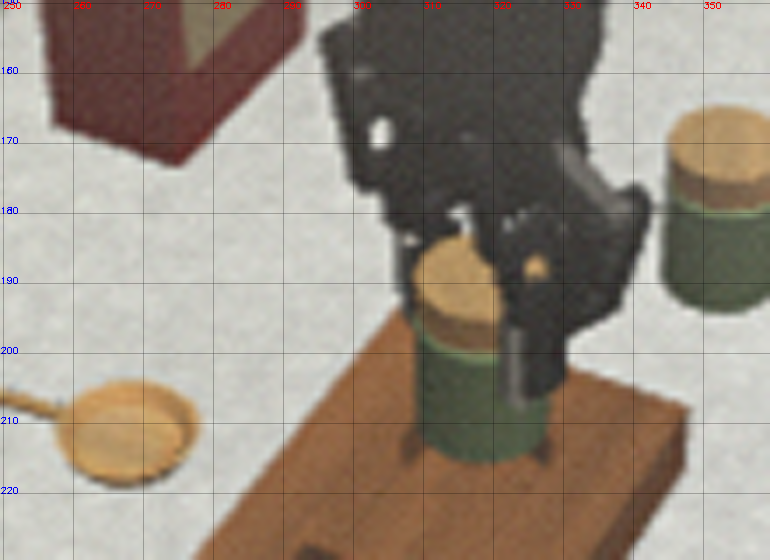

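View pics/pl1_top.png

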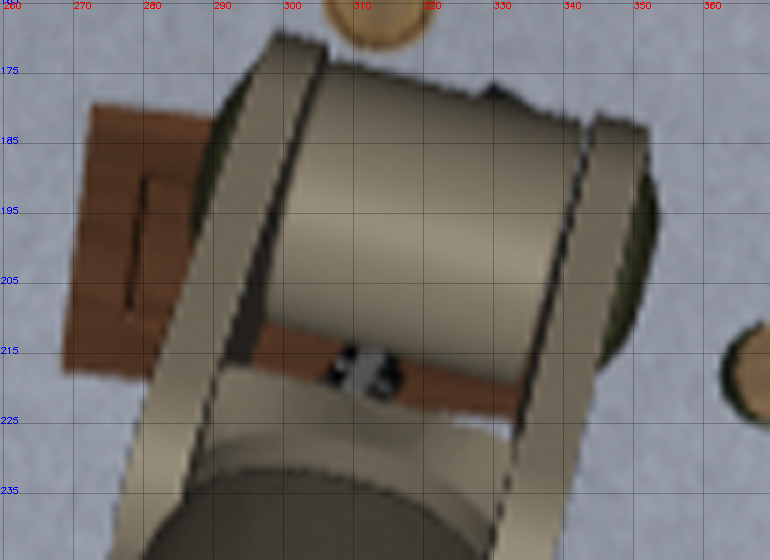

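```bash
python3 - <<'E'
from h import *
th=np.linspace(0,2*np.pi,361)
def circ(x,y,r,z): return np.c_[x+r*np.cos(th),y+r*np.sin(th),0*th+z]
for (x,y) in((.5332,-.0229),(.5343,-.022)):
  for zb in(.037,.0398):
    b=proj("side",circ(x,y,.023,zb)); t=proj("side",circ(x,y,.0225,zb+.064))
    print(x,y,zb,"bottom L/R",b[:,0].min().round(1),b[:,0].max().round(1),"low",b[:,1].max().round(1),"top L",t[:,0].min().round(1),"topmost",t[:,1].min().round(1))
h=proj("side",circ(.5343,-.022,.0255,.03)); print("hole L/R",h[:,0].min(),h[:,0].max(),h[:,1].min(),h[:,1].max())
E
```

```text
0.5332 -0.0229 0.037 bottom L/R 308.1 327.5 low 217.1 top L 308.0 topmost 183.5
0.5332 -0.0229 0.0398 bottom L/R 308.1 327.5 low 216.3 top L 308.0 topmost 182.6
0.5343 -0.022 0.037 bottom L/R 307.5 327.0 low 217.3 top L 307.4 topmost 183.6
0.5343 -0.022 0.0398 bottom L/R 307.5 327.0 low 216.4 top L 307.4 topmost 182.7
hole L/R 306.4986157070932 327.95301703983375 205.43334277576966 220.18994272220513
```

jog_arm([
  {"hand": 0, "dx": -0.18, "dy": 0, "dz": 0.07, "ax": 0, "ay": 0, "az": 0},
  {"hand": 0, "dx": 0, "dy": 0.5, "dz": 0, "ax": 0, "ay": 0, "az": 0},
  {"hand": 0, "dx": 0, "dy": 0.5, "dz": 0, "ax": 0, "ay": 0, "az": 0},
  {"hand": 0, "dx": 0, "dy": 0.4, "dz": 0, "ax": 0, "ay": 0, "az": 0},
  {"hand": 0, "dx": 0, "dy": 0.4, "dz": 0, "ax": 0, "ay": 0, "az": 0},
])

```text
time_s: 4.52
position: [0.5355, -0.0224, 0.0499]
tool_rot: [[-0.499, -0.0, 0.866], [-0.866, 0.0, -0.499], [0.0, -1.0, -0.0]]
ft_force: [0.9, 0.2, -0.8]
grip_width: 0.0443
```

```bash
python3 g.py .5343 -.022 .035 -30;  python3 pic.py pl2 side 250 150 110 80 7
```

```text
t 4.52 pos [ 0.5355 -0.0224  0.0499] psi -29.96 q1,q6 [-15.1  14.9] w 0.0443 F [ 0.9  0.2 -0.8] M [ 0.    0.01 -0.05] tilt [ 0.   -0.01]
dx dy dz cm [ 0.03  1.49 -0.12] |d| 1.5 ay 0.0
```

View pics/pl2_side.png

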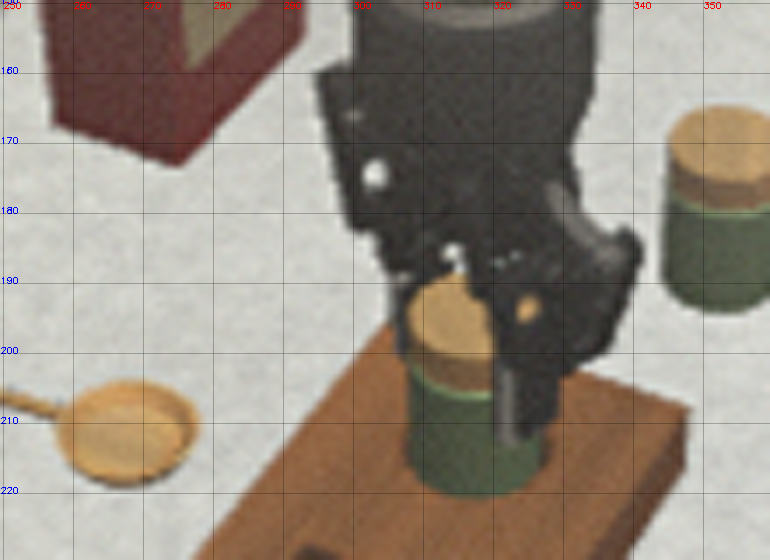

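jog_arm([
  {"hand": 0, "dx": 0, "dy": 0.4, "dz": 0, "ax": 0, "ay": 0, "az": 0},
  {"hand": 0, "dx": 0, "dy": 0.4, "dz": 0, "ax": 0, "ay": 0, "az": 0},
  {"hand": 0, "dx": 0, "dy": 0.4, "dz": 0, "ax": 0, "ay": 0, "az": 0},
  {"hand": 0, "dx": 0, "dy": 0.3, "dz": 0, "ax": 0, "ay": 0, "az": 0},
  {"hand": 0, "dx": 0, "dy": 0, "dz": 0, "ax": 0, "ay": 0, "az": 0},
])

```text
time_s: 4.98
position: [0.5357, -0.0223, 0.0354]
tool_rot: [[-0.499, 0.0, 0.866], [-0.866, -0.0, -0.499], [-0.0, -1.0, 0.0]]
ft_force: [0.1, 1.2, -1.5]
grip_width: 0.0442
```

```bash
python3 g.py .5343 -.022 .033 -30
```

```text
t 4.98 pos [ 0.5357 -0.0223  0.0354] psi -29.95 q1,q6 [-15.   14.9] w 0.0442 F [ 0.1  1.2 -1.5] M [-0.03  0.01 -0.01] tilt [-0.    0.01]
dx dy dz cm [ 0.04  0.24 -0.13] |d| 0.3 ay 0.1
```

jog_arm([
  {"hand": 0, "dx": 0, "dy": 0.1, "dz": 0, "ax": 0, "ay": 0, "az": 0},
  {"hand": 0, "dx": 0, "dy": 0.1, "dz": 0, "ax": 0, "ay": 0, "az": 0},
  {"hand": 0, "dx": 0, "dy": 0, "dz": 0, "ax": 0, "ay": 0, "az": 0},
  {"hand": 0, "dx": 0, "dy": 0, "dz": 0, "ax": 0, "ay": 0, "az": 0},
  {"hand": 0, "dx": 0, "dy": 0, "dz": 0, "ax": 0, "ay": 0, "az": 0},
])

```text
time_s: 5.4
position: [0.5357, -0.0223, 0.0353]
tool_rot: [[-0.499, 0.001, 0.867], [-0.867, -0.0, -0.499], [-0.0, -1.0, 0.001]]
ft_force: [-7.0, 1.4, 21.1]
grip_width: 0.0444
```

```bash
python3 g.py .5343 -.022 .033 -30
```

```text
t 5.4 pos [ 0.5357 -0.0223  0.0353] psi -29.94 q1,q6 [-15.   14.9] w 0.0444 F [-7.   1.4 21.1] M [ 0.2   1.3  -0.02] tilt [-0.02  0.08]
dx dy dz cm [ 0.05  0.23 -0.14] |d| 0.3 ay 0.1
```

jog_arm([
  {"hand": 1, "dx": 0, "dy": -0.15, "dz": 0, "ax": 0, "ay": 0, "az": 0},
  {"hand": 1, "dx": 0, "dy": 0, "dz": 0, "ax": 0, "ay": 0, "az": 0},
  {"hand": 1, "dx": 0, "dy": 0, "dz": 0, "ax": 0, "ay": 0, "az": 0},
  {"hand": 1, "dx": 0, "dy": 0, "dz": 0, "ax": 0, "ay": 0, "az": 0},
  {"hand": 1, "dx": 0, "dy": -1, "dz": 0, "ax": 0, "ay": 0, "az": 0},
])

```text
time_s: 5.82
position: [0.5347, -0.0221, 0.0435]
tool_rot: [[-0.499, -0.003, 0.866], [-0.866, 0.001, -0.499], [0.001, -1.0, -0.003]]
ft_force: [-0.2, 1.1, -0.1]
grip_width: 0.0855
```

jog_arm([
  {"hand": 1, "dx": 0, "dy": -3, "dz": 0, "ax": 0, "ay": 0, "az": 0},
  {"hand": 1, "dx": 0, "dy": -3, "dz": 0, "ax": 0, "ay": 0, "az": 0},
  {"hand": 1, "dx": 0, "dy": -3, "dz": 0, "ax": 0, "ay": 0, "az": 0},
  {"hand": 1, "dx": 0, "dy": -3, "dz": 0, "ax": 0, "ay": 0, "az": 0},
  {"hand": 1, "dx": 0, "dy": 0, "dz": 0, "ax": 0, "ay": 0, "az": 0},
])

```text
time_s: 6.23
position: [0.5378, -0.0228, 0.171]
tool_rot: [[-0.499, 0.01, 0.866], [-0.867, -0.003, -0.499], [-0.003, -1.0, 0.01]]
ft_force: [0.1, -1.2, 0.1]
grip_width: 0.0855
```

```bash
python3 g.py .5354 .3177 .15 -30; python3 pic.py pl3 side 250 180 110 80 7
```

```text
t 6.23 pos [ 0.5378 -0.0228  0.171 ] psi -29.94 q1,q6 [-15.   14.9] w 0.0855 F [ 0.1 -1.2  0.1] M [-0.02 -0.04  0.05] tilt [-0.15  0.58]
dx dy dz cm [-29.38   2.01 -17.22] |d| 34.1 ay 0.1
```

View pics/pl3_side.png

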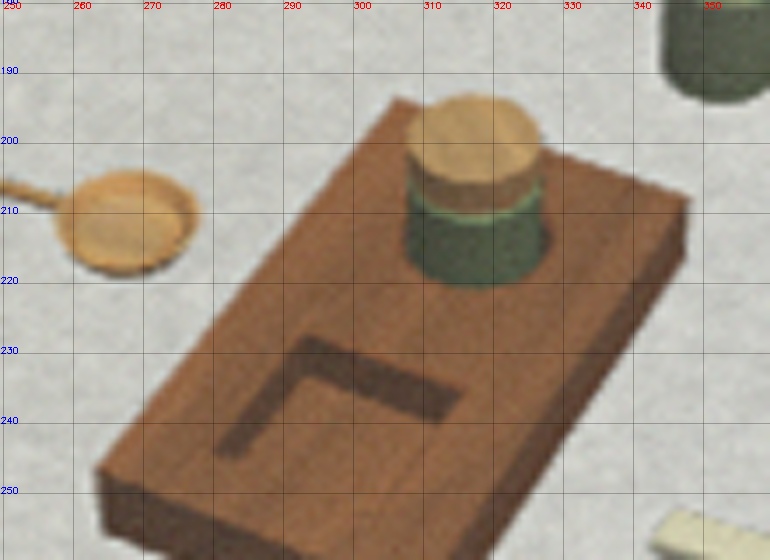

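jog_arm([
  {"hand": 1, "dx": -2.94, "dy": 0.2, "dz": -1.72, "ax": 0, "ay": 0, "az": 0},
  {"hand": 1, "dx": -2.94, "dy": 0.2, "dz": -1.72, "ax": 0, "ay": 0, "az": 0},
  {"hand": 1, "dx": -2.94, "dy": 0.2, "dz": -1.72, "ax": 0, "ay": 0, "az": 0},
  {"hand": 1, "dx": -2.94, "dy": 0.2, "dz": -1.72, "ax": 0, "ay": 0, "az": 0},
  {"hand": 1, "dx": -2.94, "dy": 0.2, "dz": -1.72, "ax": 0, "ay": 0, "az": 0},
])

```text
time_s: 6.7
position: [0.5338, 0.1495, 0.154]
tool_rot: [[-0.5, -0.002, 0.866], [-0.866, -0.0, -0.5], [0.001, -1.0, -0.001]]
ft_force: [0.8, -0.3, 0.3]
grip_width: 0.0851
```

jog_arm([
  {"hand": 1, "dx": -2.94, "dy": 0.2, "dz": -1.72, "ax": 0, "ay": 0, "az": 0},
  {"hand": 1, "dx": -2.94, "dy": 0.2, "dz": -1.72, "ax": 0, "ay": 0, "az": 0},
  {"hand": 1, "dx": -2.94, "dy": 0.2, "dz": -1.72, "ax": 0, "ay": 0, "az": 0},
  {"hand": 1, "dx": -2.94, "dy": 0.2, "dz": -1.72, "ax": 0, "ay": 0, "az": 0},
  {"hand": 1, "dx": -2.94, "dy": 0.2, "dz": -1.72, "ax": 0, "ay": 0, "az": 0},
])

```text
time_s: 7.12
position: [0.5326, 0.3199, 0.1437]
tool_rot: [[-0.499, -0.002, 0.866], [-0.866, -0.001, -0.499], [0.002, -1.0, -0.001]]
ft_force: [0.8, -0.1, -0.3]
grip_width: 0.0854
```

jog_arm([
  {"hand": 1, "dx": 0, "dy": 0, "dz": 0, "ax": 0, "ay": 0, "az": 0},
  {"hand": 1, "dx": 0, "dy": 0, "dz": 0, "ax": 0, "ay": 0, "az": 0},
  {"hand": 1, "dx": 0, "dy": 0, "dz": 0, "ax": 0, "ay": 0, "az": 0},
  {"hand": 1, "dx": 0, "dy": 0, "dz": 0, "ax": 0, "ay": 0, "az": 0},
  {"hand": 1, "dx": 0, "dy": 0, "dz": 0, "ax": 0, "ay": 0, "az": 0},
])

```text
time_s: 7.53
position: [0.5336, 0.3172, 0.1448]
tool_rot: [[-0.501, -0.0, 0.866], [-0.866, -0.0, -0.501], [0.0, -1.0, -0.0]]
ft_force: [-0.6, -0.2, -0.2]
grip_width: 0.0858
```

```bash
python3 g.py .5354 .3177 .066 -30; python3 pic.py jr1 side 200 260 110 85 7
python3 - <<'E'
from h import *
from rig import status
s=status.observe(); p=s["position"]; z=s["tool_rot"][:,2]
print([proj("side",p+z*e+[0,0,.013]).round(1) for e in(.05,-.05,0)])
E
```

```text
t 7.53 pos [0.5336 0.3172 0.1448] psi -30.04 q1,q6 [19.8 49.9] w 0.0858 F [-0.6 -0.2 -0.2] M [-0.03  0.08  0.01] tilt [ 0.02 -0.01]
dx dy dz cm [-0.14  7.88  0.13] |d| 7.9 ay -0.0
[array([[230.1, 271. ]]), array([[263.6, 309.6]]), array([[246.2, 289.6]])]
```

View pics/jr1_side.png

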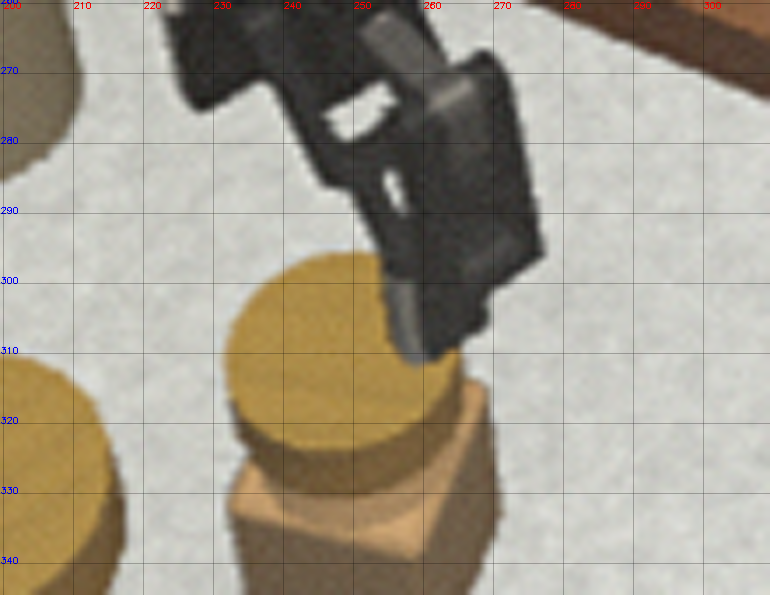

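jog_arm([
  {"hand": 1, "dx": -0.14, "dy": 2, "dz": 0.13, "ax": 0, "ay": 0, "az": 0},
  {"hand": 1, "dx": 0, "dy": 2.3, "dz": 0, "ax": 0, "ay": 0, "az": 0},
  {"hand": 1, "dx": 0, "dy": 2.3, "dz": 0, "ax": 0, "ay": 0, "az": 0},
  {"hand": 1, "dx": 0, "dy": 1.2, "dz": 0, "ax": 0, "ay": 0, "az": 0},
  {"hand": 1, "dx": 0, "dy": 0, "dz": 0, "ax": 0, "ay": 0, "az": 0},
])

```text
time_s: 8.0
position: [0.5341, 0.3177, 0.0641]
tool_rot: [[-0.5, -0.005, 0.866], [-0.866, -0.002, -0.5], [0.004, -1.0, -0.003]]
ft_force: [-0.2, 0.2, -0.8]
grip_width: 0.0853
```

jog_arm([
  {"hand": 0, "dx": 0, "dy": 0, "dz": 0, "ax": 0, "ay": 0, "az": 0},
  {"hand": 0, "dx": 0, "dy": 0, "dz": 0, "ax": 0, "ay": 0, "az": 0},
  {"hand": 0, "dx": 0, "dy": 0, "dz": 0, "ax": 0, "ay": 0, "az": 0},
  {"hand": 0, "dx": 0, "dy": 0, "dz": 0, "ax": 0, "ay": 0, "az": 0},
  {"hand": 0, "dx": 0, "dy": 0, "dz": 0, "ax": 0, "ay": 0, "az": 0},
], newtons=70)

```text
time_s: 8.42
position: [0.5358, 0.319, 0.0686]
tool_rot: [[-0.499, 0.003, 0.866], [-0.866, 0.001, -0.499], [-0.002, -1.0, 0.002]]
ft_force: [-2.1, -0.8, 6.6]
grip_width: 0.057
```

```bash
python3 g.py .5458 .0733 .12 -41.6; python3 pic.py jr2 side 200 260 110 85 7 top 150 150 110 80 7
```

```text
t 8.42 pos [0.5358 0.319  0.0686] psi -29.96 q1,q6 [19.9 49.9] w 0.057 F [-2.1 -0.8  6.6] M [-0.23  0.27 -0.05] tilt [-0.11  0.11]
dx dy dz cm [20.78 -5.16 13.14] |d| 25.1 ay 11.6
```

View pics/jr2_side.png

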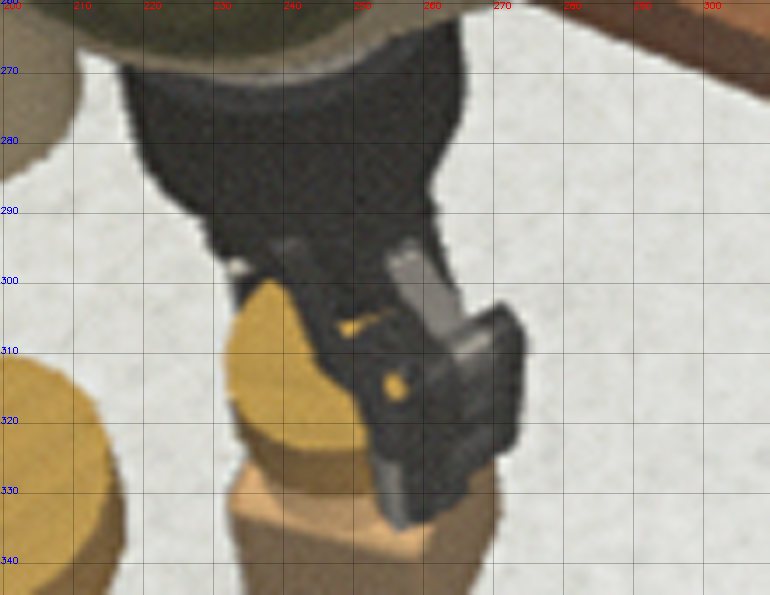

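View pics/jr2_top.png

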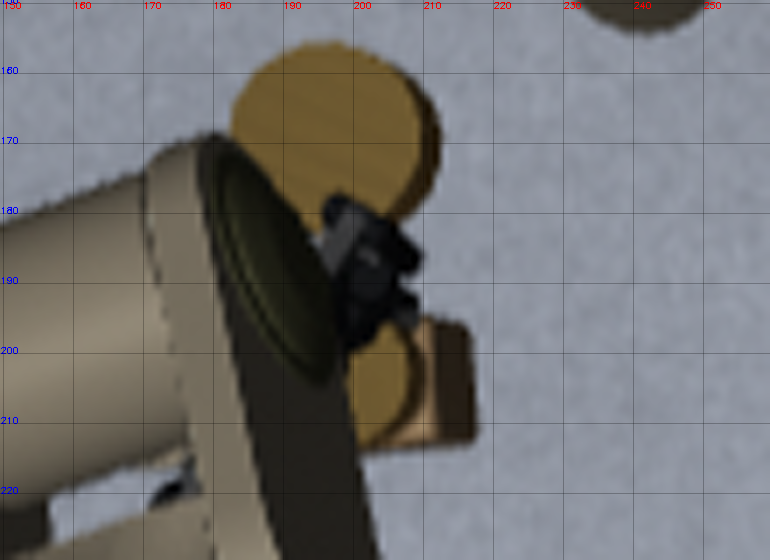

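jog_arm([
  {"hand": 0, "dx": 0, "dy": -1, "dz": 0, "ax": 0, "ay": 0, "az": 0},
  {"hand": 0, "dx": 0, "dy": -2, "dz": 0, "ax": 0, "ay": 0, "az": 0},
  {"hand": 0, "dx": 0, "dy": -2.5, "dz": 0, "ax": 0, "ay": 0, "az": 0},
  {"hand": 0, "dx": 1.5, "dy": -0.5, "dz": 1, "ax": 0, "ay": 0, "az": 0},
  {"hand": 0, "dx": 2.6, "dy": 0, "dz": 1.64, "ax": 0, "ay": 0, "az": 0},
])

```text
time_s: 8.93
position: [0.5381, 0.2719, 0.1294]
tool_rot: [[-0.496, 0.005, 0.868], [-0.868, 0.002, -0.496], [-0.004, -1.0, 0.003]]
ft_force: [0.9, -0.8, -4.8]
grip_width: 0.0567
```

jog_arm([
  {"hand": 0, "dx": 2.6, "dy": 0, "dz": 1.64, "ax": 0, "ay": 0, "az": 0},
  {"hand": 0, "dx": 2.6, "dy": 0, "dz": 1.64, "ax": 0, "ay": 0, "az": 0},
  {"hand": 0, "dx": 2.6, "dy": 0, "dz": 1.64, "ax": 0, "ay": 0, "az": 0},
  {"hand": 0, "dx": 2.6, "dy": 0, "dz": 1.64, "ax": 0, "ay": 0, "az": 0},
  {"hand": 0, "dx": 2.6, "dy": 0, "dz": 1.64, "ax": 0, "ay": 0, "az": 0},
])

```text
time_s: 9.35
position: [0.5434, 0.1151, 0.1273]
tool_rot: [[-0.499, -0.0, 0.867], [-0.867, 0.0, -0.499], [0.0, -1.0, -0.0]]
ft_force: [0.7, -0.3, -4.1]
grip_width: 0.0565
```

jog_arm([
  {"hand": 0, "dx": 1.8, "dy": 0, "dz": 1.1, "ax": 0, "ay": 0, "az": 0},
  {"hand": 0, "dx": 1.8, "dy": 0, "dz": 1.1, "ax": 0, "ay": 0, "az": 0},
  {"hand": 0, "dx": 0, "dy": 0, "dz": 0, "ax": 0, "ay": 5.8, "az": 0},
  {"hand": 0, "dx": 0, "dy": 0, "dz": 0, "ax": 0, "ay": 5.8, "az": 0},
  {"hand": 0, "dx": 0, "dy": 0, "dz": 0, "ax": 0, "ay": 0, "az": 0},
])

```text
time_s: 9.77
position: [0.5447, 0.0739, 0.1272]
tool_rot: [[-0.667, -0.0, 0.745], [-0.745, 0.0, -0.667], [0.0, -1.0, -0.0]]
ft_force: [-0.6, -0.1, -4.9]
grip_width: 0.0567
```

```bash
python3 g.py .5458 .0733 .11 -41.6; python3 pic.py ji1 side 250 180 110 85 7 top 240 150 110 80 7
```

```text
t 9.77 pos [0.5447 0.0739 0.1272] psi -41.81 q1,q6 [-4.6 37.2] w 0.0567 F [-0.6 -0.1 -4.9] M [-0.01  0.01  0.01] tilt [ 0.   -0.01]
dx dy dz cm [-0.02  1.72  0.12] |d| 1.7 ay -0.2
```

View pics/ji1_side.png

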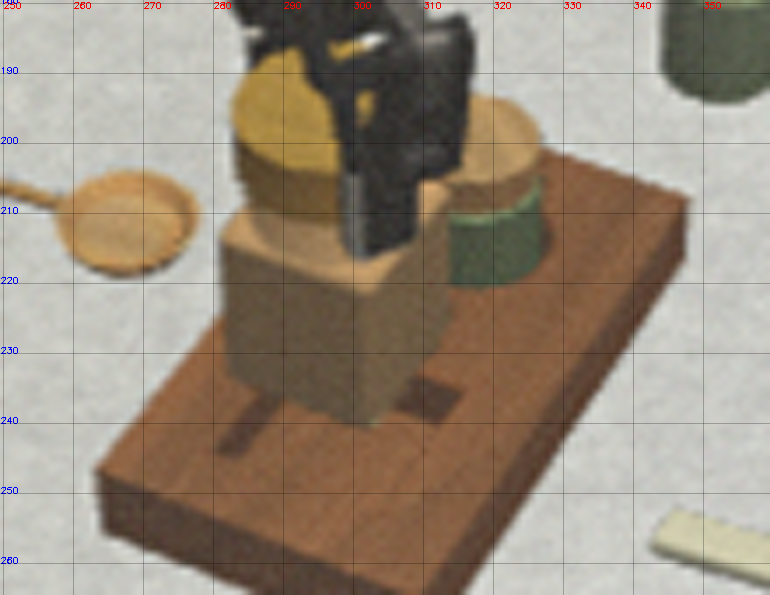

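View pics/ji1_top.png

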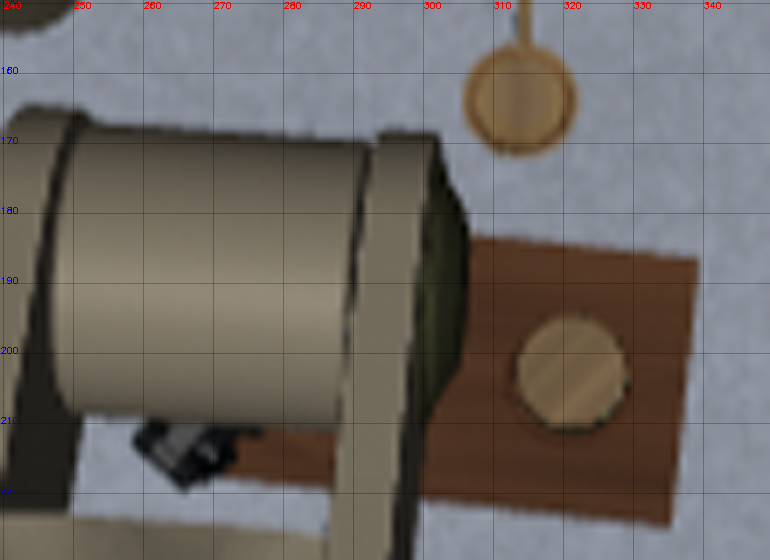

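```bash
cat > jf.py <<'E'
from h import *
from scipy.optimize import least_squares
def fit(S6,S0,zb,x0):
    def f(p):
        c0=corners(p[0],p[1],p[2],p[3],p[3],zb); c6=corners(p[0],p[1],p[2],p[3],p[3],zb+.064)
        return np.r_[(proj("side",c6)[[0,3,2]]-S6).ravel(),(proj("side",c0)[[0,3,2]]-S0).ravel()]
    r=least_squares(f,x0+[.054]); print(r.x.round(4),"yaw deg",np.degrees(r.x[2]).round(1),r.fun.round(1)); return r.x
if __name__=="__main__":
    # initial (grid reads -0.5)
    fit(np.array([[232.5,331.5],[260,339.5],[269.8,314.5]])-.5,np.array([[237,350.5],[262,356.7],[271.5,333]])-.5,0,[.535,.318,.08])
    fit(np.array([[281,213.7],[301.7,221],[313,206]]),np.array([[282.5,235],[302.3,240.2],[312.5,224.5]]),.0586,[.545,.073,-.12])
    for z in(.03,): print(proj("side",corners(.5458,.0733,-.12,.059,.059,z)).round(1))
E
python3 jf.py
```

```text
[0.5346 0.3183 0.0842 0.0503] yaw deg 4.8 [-0.   0.  -0.5 -1.1 -0.2 -0.3 -0.2  0.2  0.5  0.7  0.4  0.6]
[ 0.5448  0.0744 -0.0639  0.0494] yaw deg -3.7 [-0.3 -0.6  0.6 -1.1 -0.6 -1.  -0.3 -0.4  0.6  1.2 -0.   1.9]
[[279.4 243.2]
 [292.6 226.3]
 [315.4 234.8]
 [302.9 252.5]]
```

```bash
cat > ov.py <<'E'
import sys,cv2
from h import *
def rsq(x,y,yaw,a,r,z):
    pts=[]
    for k in range(4):
        c=np.array([(1,1),(-1,1),(-1,-1),(1,-1)][k])*(a/2-r)
        for t in np.linspace(k*np.pi/2,(k+1)*np.pi/2,9): pts.append(c+r*np.array([np.cos(t),np.sin(t)]))
    pts=np.array(pts); R=np.array([[np.cos(yaw),-np.sin(yaw)],[np.sin(yaw),np.cos(yaw)]])
    return np.c_[pts@R.T+[x,y],np.full(len(pts),z)]
def ov(npy,out,x0,y0,w,h,f,shapes):
    im=np.load(npy)[:,:,::-1]; c=cv2.resize(im[y0:y0+h,x0:x0+w],None,fx=f,fy=f,interpolation=cv2.INTER_CUBIC)
    for P,col in shapes:
        q=((proj("side",P)-[x0,y0]+.5)*f).astype(int); cv2.polylines(c,[q],True,col,1)
    cv2.imwrite("pics/"+out,c)
E
python3 - <<'E'
from ov import *
sh=[]
for yaw,col in((-3.5,(0,255,0)),(-7,(0,0,255))):
    for z in(.0586,.1226): sh.append((rsq(.5448,.0740,np.radians(yaw),.054,.005,z),col))
sh.append((corners(.5458,.0733,-.12,.059,.059,.03),(255,255,0)))
sh.append((corners(.5403,.0276,-.12,.115,.2,.03),(255,255,0)))
ov("ji1_side.npy","ov1.png",260,180,80,70,10,sh)
sh=[]
for yaw,col in((4.8,(0,255,0)),(1.5,(0,0,255))):
    for z in(0,.064): sh.append((rsq(.535,.3178,np.radians(yaw),.054,.005,z),col))
ov("side0.npy","ov0.png",220,290,60,75,8,sh)
E
```

```text
(no output)
```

View pics/ov1.png

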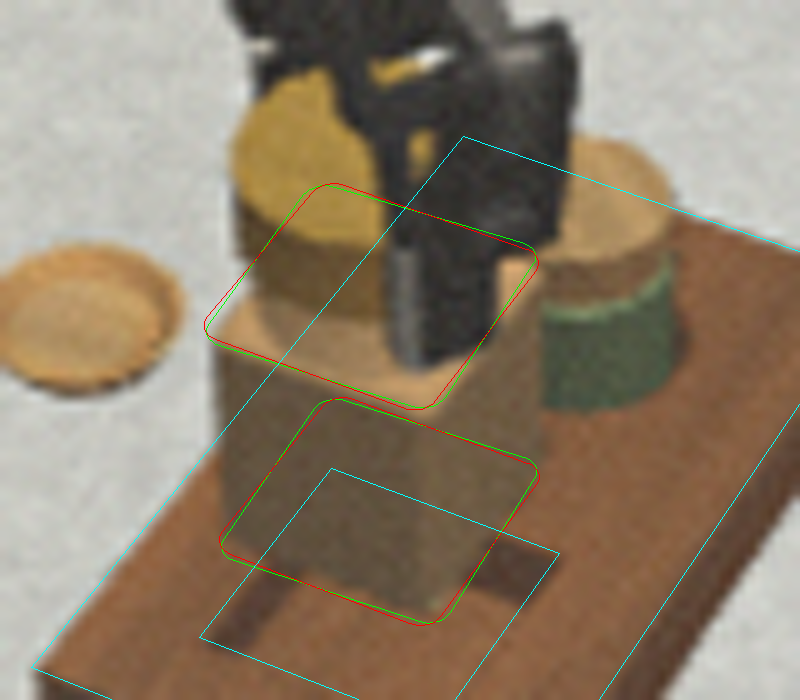

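View pics/ov0.png

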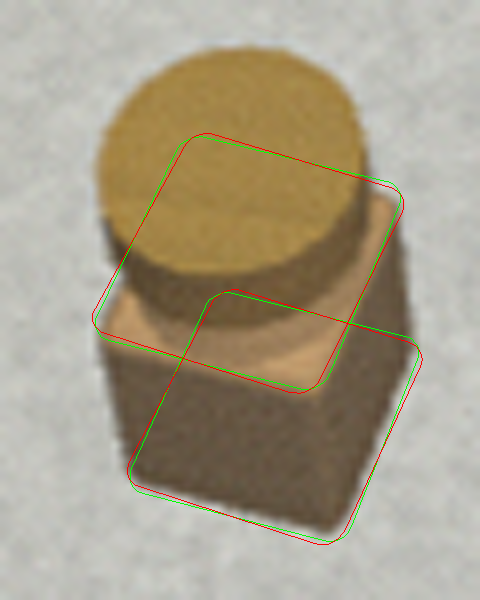

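jog_arm([
  {"hand": 0, "dx": -0.03, "dy": 0.5, "dz": 0.14, "ax": 0, "ay": 0, "az": 0},
  {"hand": 0, "dx": 0, "dy": 1, "dz": 0, "ax": 0, "ay": 0, "az": 0},
  {"hand": 0, "dx": 0, "dy": 0.9, "dz": 0, "ax": 0, "ay": 0, "az": 0},
  {"hand": 0, "dx": 0, "dy": 0, "dz": 0, "ax": 0, "ay": 0, "az": 0},
  {"hand": 0, "dx": 0, "dy": 0, "dz": 0, "ax": 0, "ay": 0, "az": 0},
])

```text
time_s: 10.28
position: [0.5456, 0.0738, 0.1018]
tool_rot: [[-0.663, -0.002, 0.749], [-0.749, 0.0, -0.663], [0.001, -1.0, -0.002]]
ft_force: [-0.3, 0.1, -4.0]
grip_width: 0.0567
```

```bash
python3 g.py .5458 .0733 .0766 -41.6; python3 pic.py ji2 side 250 180 110 85 7 
python3 - <<'E'
from ov import *
sh=[]
for yaw,col in((-7,(0,0,255)),):
    for z in(.0336,.0976): sh.append((rsq(.5458,.0733,np.radians(yaw),.054,.005,z),col))
sh.append((corners(.5458,.0733,-.12,.059,.059,.03),(255,255,0)))
ov("ji2_side.npy","ov2.png",260,180,80,75,10,sh)
E
```

```text
t 10.28 pos [0.5456 0.0738 0.1018] psi -41.52 q1,q6 [-4.6 36.9] w 0.0567 F [-0.3  0.1 -4. ] M [0.02 0.01 0.03] tilt [ 0.08 -0.1 ]
dx dy dz cm [0.02 2.52 0.05] |d| 2.5 ay 0.1
```

View pics/ov2.png

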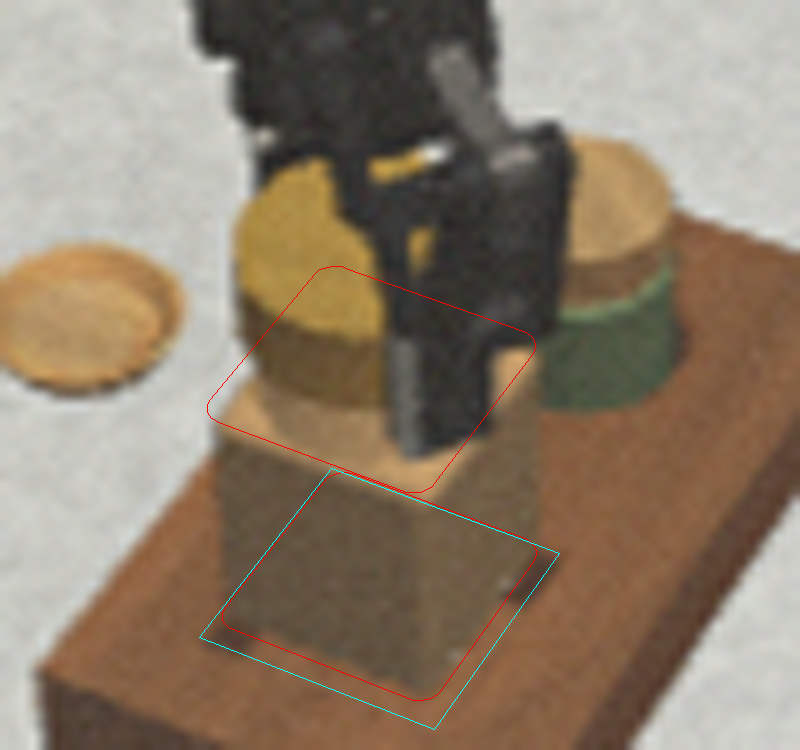

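jog_arm([
  {"hand": 0, "dx": 0, "dy": 0.4, "dz": 0, "ax": 0, "ay": 0, "az": 0},
  {"hand": 0, "dx": 0, "dy": 0.4, "dz": 0, "ax": 0, "ay": 0, "az": 0},
  {"hand": 0, "dx": 0, "dy": 0.3, "dz": 0, "ax": 0, "ay": 0, "az": 0},
  {"hand": 0, "dx": 0, "dy": 0, "dz": 0, "ax": 0, "ay": 0, "az": 0},
  {"hand": 0, "dx": 0, "dy": 0, "dz": 0, "ax": 0, "ay": 0, "az": 0},
])

```text
time_s: 10.75
position: [0.546, 0.0737, 0.0917]
tool_rot: [[-0.663, -0.0, 0.748], [-0.748, 0.0, -0.663], [0.0, -1.0, -0.0]]
ft_force: [0.4, 0.6, -4.2]
grip_width: 0.0564
```

```bash
python3 g.py .5458 .0733 .0766 -41.6
```

```text
t 10.75 pos [0.546  0.0737 0.0917] psi -41.55 q1,q6 [-4.6 36.9] w 0.0564 F [ 0.4  0.6 -4.2] M [ 0.01  0.02 -0.03] tilt [ 0.01 -0.02]
dx dy dz cm [0.04 1.51 0.01] |d| 1.5 ay 0.0
```

Entered the pocket (7 mm deep, no contact force). On down.

jog_arm([
  {"hand": 0, "dx": 0, "dy": 0.4, "dz": 0, "ax": 0, "ay": 0, "az": 0},
  {"hand": 0, "dx": 0, "dy": 0.4, "dz": 0, "ax": 0, "ay": 0, "az": 0},
  {"hand": 0, "dx": 0, "dy": 0.4, "dz": 0, "ax": 0, "ay": 0, "az": 0},
  {"hand": 0, "dx": 0, "dy": 0.3, "dz": 0, "ax": 0, "ay": 0, "az": 0},
  {"hand": 0, "dx": 0, "dy": 0, "dz": 0, "ax": 0, "ay": 0, "az": 0},
])

```text
time_s: 11.17
position: [0.5461, 0.0737, 0.0769]
tool_rot: [[-0.663, 0.0, 0.748], [-0.748, -0.0, -0.663], [-0.0, -1.0, 0.0]]
ft_force: [1.0, 0.3, -4.2]
grip_width: 0.0563
```

```bash
python3 g.py .5458 .0733 .0766 -41.6
```

```text
t 11.17 pos [0.5461 0.0737 0.0769] psi -41.55 q1,q6 [-4.6 36.9] w 0.0563 F [ 1.   0.3 -4.2] M [-0.02 -0.01  0.03] tilt [-0.  0.]
dx dy dz cm [0.05 0.03 0.01] |d| 0.1 ay 0.1
```

jog_arm([
  {"hand": 0, "dx": 0, "dy": 0.1, "dz": 0, "ax": 0, "ay": 0, "az": 0},
  {"hand": 0, "dx": 0, "dy": 0.05, "dz": 0, "ax": 0, "ay": 0, "az": 0},
  {"hand": 0, "dx": 0, "dy": 0, "dz": 0, "ax": 0, "ay": 0, "az": 0},
  {"hand": 0, "dx": 0, "dy": 0, "dz": 0, "ax": 0, "ay": 0, "az": 0},
  {"hand": 0, "dx": 0, "dy": 0, "dz": 0, "ax": 0, "ay": 0, "az": 0},
], newtons=110)

```text
time_s: 11.58
position: [0.5463, 0.0738, 0.0768]
tool_rot: [[-0.663, 0.002, 0.748], [-0.748, -0.0, -0.663], [-0.001, -1.0, 0.001]]
ft_force: [-5.7, 0.2, 12.1]
grip_width: 0.0557
```

```bash
python3 g.py .5458 .0733 .0766 -41.6; python3 pic.py ji3 side 250 180 110 85 7
```

```text
t 11.58 pos [0.5463 0.0738 0.0768] psi -41.55 q1,q6 [-4.6 36.9] w 0.0557 F [-5.7  0.2 12.1] M [0.13 0.87 0.01] tilt [-0.05  0.07]
dx dy dz cm [ 0.07  0.02 -0.01] |d| 0.1 ay 0.1
```

View pics/ji3_side.png

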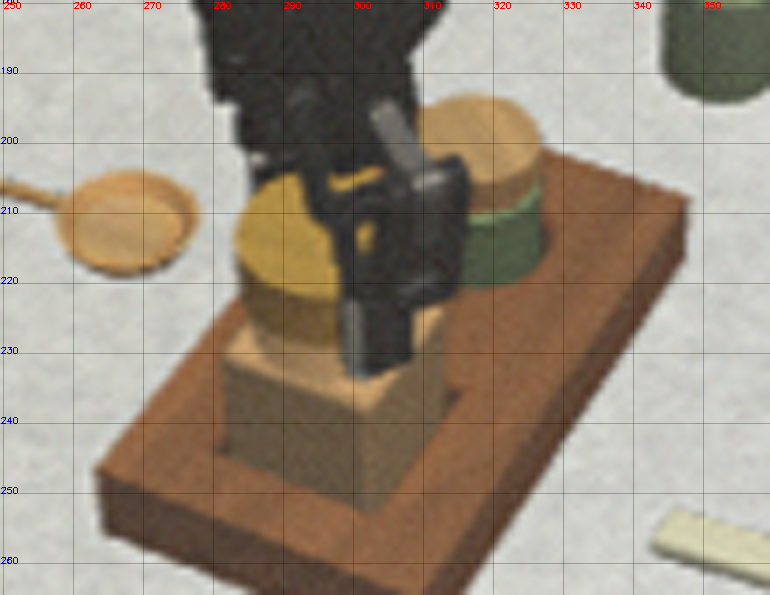

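jog_arm([
  {"hand": 0, "dx": 0, "dy": 0, "dz": 0, "ax": 0, "ay": -4, "az": 0},
  {"hand": 0, "dx": 0, "dy": 0, "dz": 0, "ax": 0, "ay": -4, "az": 0},
  {"hand": 0, "dx": 0, "dy": 0, "dz": 0, "ax": 0, "ay": -4, "az": 0},
  {"hand": 0, "dx": 0, "dy": 0, "dz": 0, "ax": 0, "ay": -4, "az": 0},
  {"hand": 0, "dx": 0, "dy": 0, "dz": 0, "ax": 0, "ay": -4, "az": 0},
])

```text
time_s: 12.05
position: [0.5472, 0.0736, 0.0768]
tool_rot: [[-0.365, 0.004, 0.931], [-0.931, -0.0, -0.365], [-0.001, -1.0, 0.003]]
ft_force: [-0.6, -0.1, 8.1]
grip_width: 0.0558
```

```bash
python3 g.py .5458 .0733 .0766 -41.6; python3 pic.py tw1 side 250 180 110 85 7
```

```text
t 12.05 pos [0.5472 0.0736 0.0768] psi -21.4 q1,q6 [-4.6 16.8] w 0.0558 F [-0.6 -0.1  8.1] M [ 0.02  0.21 -0.37] tilt [-0.07  0.2 ]
dx dy dz cm [ 0.08  0.02 -0.12] |d| 0.1 ay 20.2
```

View pics/tw1_side.png

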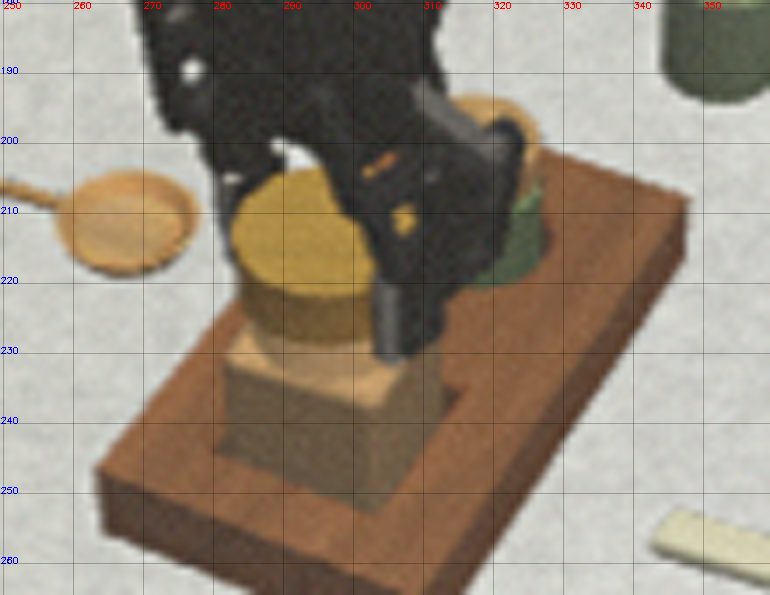

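jog_arm([
  {"hand": 0, "dx": 0, "dy": 0, "dz": 0, "ax": 0, "ay": -4, "az": 0},
  {"hand": 0, "dx": 0, "dy": 0, "dz": 0, "ax": 0, "ay": -4, "az": 0},
  {"hand": 0, "dx": 0, "dy": 0, "dz": 0, "ax": 0, "ay": -4, "az": 0},
  {"hand": 0, "dx": 0, "dy": 0, "dz": 0, "ax": 0, "ay": -4, "az": 0},
  {"hand": 0, "dx": 0, "dy": 0, "dz": 0, "ax": 0, "ay": -4, "az": 0},
])

```text
time_s: 12.52
position: [0.5474, 0.0736, 0.0768]
tool_rot: [[-0.024, 0.004, 1.0], [-1.0, -0.0, -0.024], [-0.0, -1.0, 0.004]]
ft_force: [-0.6, -0.1, 9.1]
grip_width: 0.0558
```

```bash
python3 g.py .5458 .0733 .0766 -41.6
```

```text
t 12.52 pos [0.5474 0.0736 0.0768] psi -1.4 q1,q6 [-4.6 -3.2] w 0.0558 F [-0.6 -0.1  9.1] M [ 0.08  0.12 -0.32] tilt [-0.    0.24]
dx dy dz cm [ 0.04  0.02 -0.16] |d| 0.2 ay 40.2
```

jog_arm([
  {"hand": 0, "dx": 0, "dy": 0, "dz": 0, "ax": 0, "ay": -4, "az": 0},
  {"hand": 0, "dx": 0, "dy": 0, "dz": 0, "ax": 0, "ay": -4, "az": 0},
  {"hand": 0, "dx": 0, "dy": 0, "dz": 0, "ax": 0, "ay": -4, "az": 0},
  {"hand": 0, "dx": 0, "dy": 0, "dz": 0, "ax": 0, "ay": -4, "az": 0},
  {"hand": 0, "dx": 0, "dy": 0, "dz": 0, "ax": 0, "ay": -4, "az": 0},
])

```text
time_s: 12.93
position: [0.5479, 0.0737, 0.0774]
tool_rot: [[0.319, 0.006, 0.948], [-0.948, -0.0, 0.319], [0.002, -1.0, 0.005]]
ft_force: [0.5, 1.8, 14.2]
grip_width: 0.0559
```

```bash
python3 g.py .5458 .0733 .0766 -41.6; python3 pic.py tw2 side 250 180 110 85 7
```

```text
t 12.93 pos [0.5479 0.0737 0.0774] psi 18.62 q1,q6 [ -4.6 -23.3] w 0.0559 F [ 0.5  1.8 14.2] M [ 0.18  0.   -0.21] tilt [0.11 0.31]
dx dy dz cm [-0.03  0.08 -0.21] |d| 0.2 ay 60.2
```

View pics/tw2_side.png

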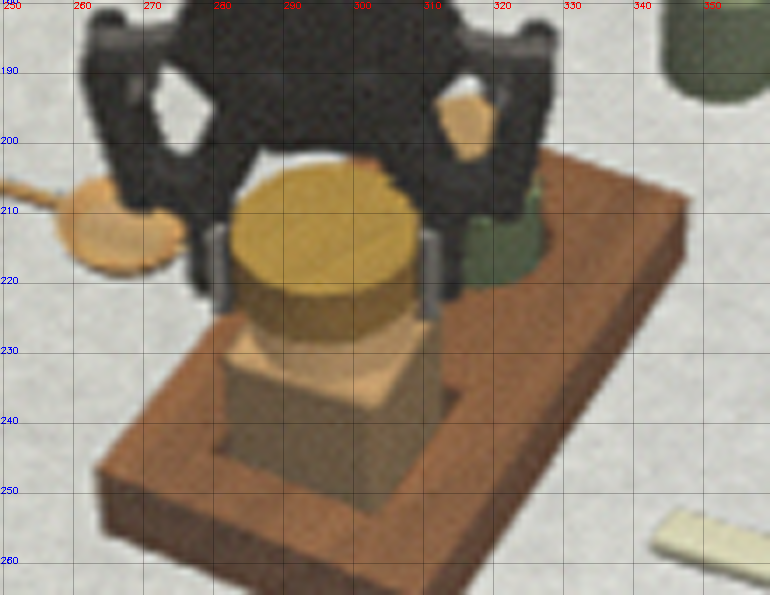

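jog_arm([
  {"hand": 0, "dx": 0, "dy": 0, "dz": 0, "ax": 0, "ay": -3, "az": 0},
  {"hand": 0, "dx": 0, "dy": 0, "dz": 0, "ax": 0, "ay": -3, "az": 0},
  {"hand": 0, "dx": 0, "dy": 0, "dz": 0, "ax": 0, "ay": -3, "az": 0},
  {"hand": 0, "dx": 0, "dy": 0, "dz": 0, "ax": 0, "ay": 0, "az": 0},
  {"hand": 0, "dx": 0, "dy": 0, "dz": 0, "ax": 0, "ay": 0, "az": 0},
])

```text
time_s: 13.4
position: [0.5479, 0.0737, 0.0782]
tool_rot: [[0.461, 0.007, 0.887], [-0.887, -0.0, 0.461], [0.003, -1.0, 0.006]]
ft_force: [-2.5, -0.6, 19.0]
grip_width: 0.0563
```

```bash
python3 g.py .5458 .0733 .0766 -41.6
```

```text
t 13.4 pos [0.5479 0.0737 0.0782] psi 27.48 q1,q6 [ -4.6 -32.1] w 0.0563 F [-2.5 -0.6 19. ] M [0.1  0.5  0.17] tilt [0.2  0.32]
dx dy dz cm [-0.07  0.16 -0.21] |d| 0.3 ay 69.1
```

jog_arm([
  {"hand": 0, "dx": 0, "dy": 0, "dz": 0, "ax": 0, "ay": -3, "az": 0},
  {"hand": 0, "dx": 0, "dy": 0, "dz": 0, "ax": 0, "ay": -3, "az": 0},
  {"hand": 0, "dx": 0, "dy": 0, "dz": 0, "ax": 0, "ay": 0, "az": 0},
  {"hand": 0, "dx": 0, "dy": 0, "dz": 0, "ax": 0, "ay": 0, "az": 0},
  {"hand": 0, "dx": 0, "dy": -0.2, "dz": 0, "ax": 0, "ay": 0, "az": 0},
])

```text
time_s: 13.82
position: [0.5472, 0.0737, 0.0788]
tool_rot: [[0.551, 0.004, 0.834], [-0.834, -0.0, 0.551], [0.002, -1.0, 0.003]]
ft_force: [-0.5, 0.5, -0.5]
grip_width: 0.056
```

```bash
python3 g.py .5458 .0733 .0766 -41.6; python3 pic.py tw3 side 250 180 110 85 7
```

```text
t 13.82 pos [0.5472 0.0737 0.0788] psi 33.46 q1,q6 [ -4.6 -38.1] w 0.056 F [-0.5  0.5 -0.5] M [ 0.05 -0.02 -0.06] tilt [0.13 0.18]
dx dy dz cm [-0.04  0.22 -0.13] |d| 0.3 ay 75.1
```

View pics/tw3_side.png

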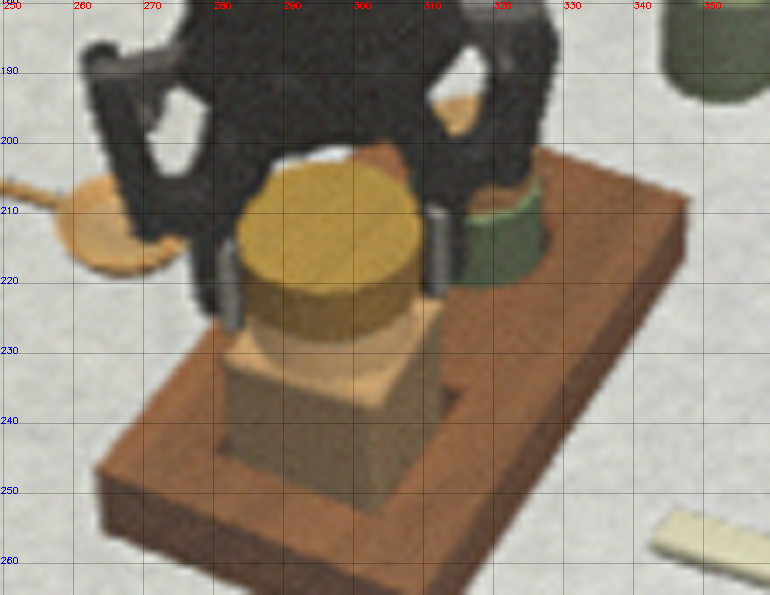

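jog_arm([
  {"hand": 0, "dx": 0, "dy": -0.15, "dz": 0, "ax": 0, "ay": 0, "az": 0},
  {"hand": 0, "dx": 0, "dy": -0.15, "dz": 0, "ax": 0, "ay": 0, "az": 0},
  {"hand": 0, "dx": 0, "dy": -0.15, "dz": 0, "ax": 0, "ay": 0, "az": 0},
  {"hand": 0, "dx": 0, "dy": -0.15, "dz": 0, "ax": 0, "ay": 0, "az": 0},
  {"hand": 0, "dx": 0, "dy": 0, "dz": 0, "ax": 0, "ay": 0, "az": 0},
])

```text
time_s: 14.28
position: [0.5462, 0.0737, 0.0835]
tool_rot: [[0.551, 0.0, 0.834], [-0.834, -0.0, 0.551], [0.0, -1.0, 0.0]]
ft_force: [-0.5, 1.1, -1.4]
grip_width: 0.0557
```

```bash
python3 g.py .5458 .0733 .0766 -41.6; python3 pic.py lf1 side 250 180 110 85 7
```

```text
t 14.28 pos [0.5462 0.0737 0.0835] psi 33.45 q1,q6 [ -4.6 -38.1] w 0.0557 F [-0.5  1.1 -1.4] M [0.06 0.01 0.02] tilt [0.01 0.01]
dx dy dz cm [ 0.01  0.69 -0.05] |d| 0.7 ay 75.0
```

View pics/lf1_side.png

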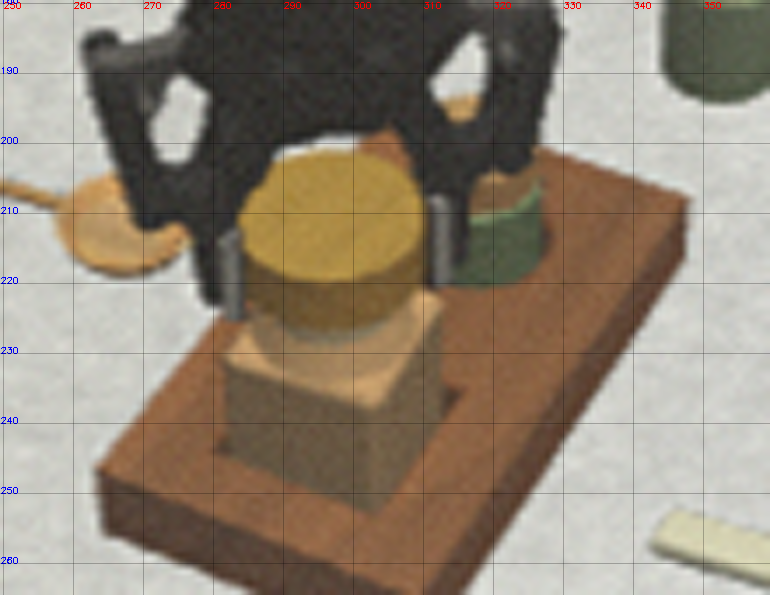

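jog_arm([
  {"hand": 0, "dx": 0, "dy": -0.6, "dz": 0, "ax": 0, "ay": 0, "az": 0},
  {"hand": 0, "dx": 0, "dy": -0.6, "dz": 0, "ax": 0, "ay": 0, "az": 0},
  {"hand": 0, "dx": 0, "dy": -0.6, "dz": 0, "ax": 0, "ay": 0, "az": 0},
  {"hand": 0, "dx": 0, "dy": -0.6, "dz": 0, "ax": 0, "ay": 0, "az": 0},
  {"hand": 0, "dx": 0, "dy": -0.4, "dz": 0, "ax": 0, "ay": 0, "az": 0},
])

```text
time_s: 14.75
position: [0.5464, 0.0737, 0.1125]
tool_rot: [[0.551, 0.001, 0.834], [-0.834, -0.0, 0.551], [0.001, -1.0, 0.001]]
ft_force: [0.7, 0.2, -0.3]
grip_width: 0.0556
```

jog_arm([
  {"hand": 0, "dx": 0, "dy": 0, "dz": 0, "ax": 0, "ay": 0, "az": 0},
  {"hand": 0, "dx": 0, "dy": 0, "dz": 0, "ax": 0, "ay": 0, "az": 0},
  {"hand": 0, "dx": 0, "dy": 0, "dz": 0, "ax": 0, "ay": 0, "az": 0},
  {"hand": 0, "dx": 0, "dy": 0, "dz": 0, "ax": 0, "ay": 0, "az": 0},
  {"hand": 0, "dx": 0, "dy": 0, "dz": 0, "ax": 0, "ay": 0, "az": 0},
])

```text
time_s: 15.17
position: [0.546, 0.0737, 0.1111]
tool_rot: [[0.551, -0.001, 0.834], [-0.834, 0.0, 0.551], [-0.0, -1.0, -0.0]]
ft_force: [-0.8, 0.6, -1.0]
grip_width: 0.0559
```

```bash
python3 g.py .5458 .0733 .112 33.5; python3 pic.py lf2 side 250 180 110 85 7 top 240 150 110 80 7
```

```text
t 15.17 pos [0.546  0.0737 0.1111] psi 33.44 q1,q6 [ -4.6 -38.1] w 0.0559 F [-0.8  0.6 -1. ] M [-0.01 -0.02  0.02] tilt [-0.02 -0.03]
dx dy dz cm [ 0.02 -0.09 -0.04] |d| 0.1 ay -0.1
```

View pics/lf2_side.png

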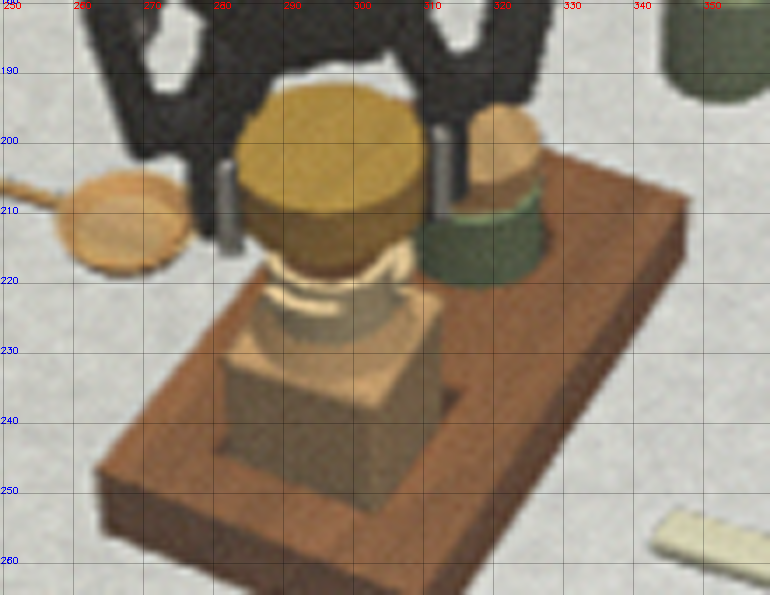

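View pics/lf2_top.png

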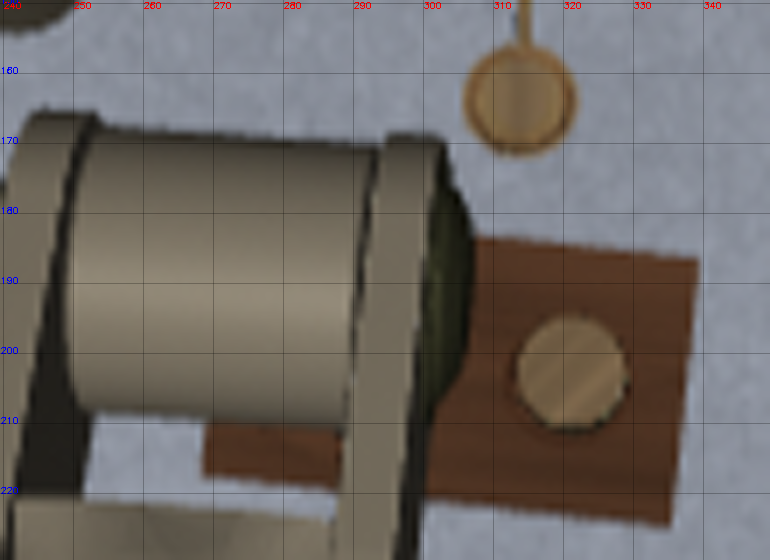

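```bash
python3 - <<'E'
from h import *
th=np.linspace(0,2*np.pi,361)
for z in(.130,.138,.146,.150):
    q=proj("side",np.c_[.546+.029*np.cos(th),.0737+.029*np.sin(th),0*th+z]); print(z,q.min(0).round(1),q.max(0).round(1))
print(back("top",(321,202.7),.072))
E
```

```text
0.13 [282.2 196.8] [310.1 215.7]
0.138 [282. 194.] [310.1 212.8]
0.146 [281.8 191.1] [310.1 209.9]
0.15 [281.7 189.7] [310.1 208.5]
[ 0.53566331 -0.02363596  0.072     ]
```

```bash
python3 -c "
from rig import job,status
print(job.close_job()); s=status.observe(); print(s['time_s'],s['position'],s['grip_width'],s['ft_force'])"
```

```text
the job is handed in; nothing more can be done
None
the job is handed in; nothing more can be done
```

I did the whole task and handed it in at about 15.3 s of the 51 s limit. No verdict was reported, so what follows rests on my own checks.

- **Pot:** I took the right-hand of the two look-alikes and put it in the round pocket. Lowering it stopped at the expected height with a contact force of about 21 N. The last top picture put it about 2 mm from the pocket centre.
- **Jar:** I carried it by its closed cap and lowered it into the square pocket. It stopped at the expected full depth with about 12 N of contact. In the last pictures it was still fully down.
- **Cap:** I turned it 75° anticlockwise. The jar itself turned a few degrees with it before the pocket walls held it. By 69° the resisting torque was gone and the cap had risen about 1.4 mm, so I turned only 6° more as a margin. I then lifted it straight up with hardly any pull, and the jar stayed down.
- **At hand-in:** The cap was still in the gripper at 110 N grip (opening 55.9 mm). Its lower edge was about 19 mm above the jar's mouth, and the tool was level to within 0.1°.
- **Less certain:**
  - A one-off corner fit on the hanging jar read its yaw as -3.7°, against the -7° expected. I trusted the grasp angles and the image overlay instead, and the jar went in without catching.
  - The cap-to-jar angle was worked out from the tool's turn, not measured directly.
- **Other goods:** I saw none of the other goods move, but I did not measure their positions again at the end.

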